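Fit the round brush from the crowded hook

TASK

I want to use the round brush, but it hangs at the back of the crowded hook: first move the two attachments in front of it over to the spare hook and leave them hanging there, then take the round brush and push it straight down onto the styler handle, fully home, until the spring button pops out through the hole in its collar. Leave the things on the tray as they stand, and drop or lay down nothing on the way.

Things in the scene. Friction and masses are not known exactly. Their poses are not given: they have to be found in the camera images.
- rack: Fixed rack (mm): wooden base 170 (x) by 300 (y), 12 thick; brass uprights 10 thick, 367 tall, at x 60, y +-142; flat rail between them at x 60, z 231-249, carries both hooks; wire shelf over the full width, x 17-99, underside z 359, overhangs the rear hanging place (x 25): a hand straight down hits it, so lean in from the front. Origin: centre of the underside; hooks point to -x.
- hook_a: The crowded hook, fixed on the rail: level brass wire 5 mm thick. Origin: on the wire's axis at the rail, 240 mm above the dresser top. It runs 132 mm along -x, then turns up; its end is at x -138, 7 mm higher than the wire's top. Three attachments hang at x -30 (round brush), -70 and -110 (wand, paddle brush, either order), all +-2. May be left or right of the spare hook.
- hook_b: The spare hook, empty at the start; same shape, height and frame as the crowded hook, on the same rail, 144 to 176 mm beside it.
- brush: Round brush attachment (mm): metal barrel with bristles all round, 38 across, z 41-92. 138 tall, 70 g. Origin: centre of its open lower rim, z up the tube; hangs upright, x along the hook. Below, an eight-sided black collar, z 0-38, 33 across flats, bore 26.5, with a button hole 11 wide, z 9.5-24, in its +x side; then the barrel; on top a flat black tip z 92-138, see its eye point.
- wand: Curling wand attachment (mm): smooth metal barrel tapering from 29 to 17 across. 138 tall, 70 g. Origin: centre of its open lower rim, z up the tube; hangs upright, x along the hook. Below, an eight-sided black collar, z 0-38, 33 across flats, bore 26.5, with a button hole 11 wide, z 9.5-24, in its +x side; then the barrel; on top a flat black tip z 92-138, see its eye point.
- paddle: Flat paddle brush attachment (mm): black block 34 wide (y), 28 thick (x) with bristles. 138 tall, 70 g. Origin: centre of its open lower rim, z up the tube; hangs upright, x along the hook. Below, an eight-sided black collar, z 0-38, 33 across flats, bore 26.5, with a button hole 11 wide, z 9.5-24, in its +x side; then the barrel; on top a flat black tip z 92-138, see its eye point.
- brush_eye (a point): Middle of the top edge of the brush's hanging hole (brush z = 122 mm, brush axes); it rests on the wire's top. The tip is 24 wide (y) and 12 thick (x), flat-sided; the hole through it along x is 14 wide (y) and 22 tall, with 16 mm of solid tip above it to grip.
- wand_eye (a point): Middle of the top edge of the wand's hanging hole (wand z = 122 mm, wand axes); it rests on the wire's top. Tip and hole as on the brush: 24 by 12 mm, hole 14 wide and 22 tall, 16 mm solid above.
- paddle_eye (a point): Middle of the top edge of the paddle's hanging hole (paddle z = 122 mm, paddle axes); it rests on the wire's top. Tip and hole as on the brush: 24 by 12 mm, hole 14 wide and 22 tall, 16 mm solid above.
- dock: Styler handle upright in its round charging dock, fixed, on the tray. Origin: centre of the dock's underside, 6 mm above the dresser top, z up; the spring button is on its +x side. Dock 76 mm across, 18 tall; handle 33 to 38 across up to the flat shoulder at z = 119; above it the stub, 24 across, z 119 to 153, tapered over its top 7 mm.
- seat (a point): Centre of the handle's shoulder (dock z = 119 mm), dock axes: the attachment's origin comes here, x along x, when fully home.
- button (a joint): Spring button on the stub's +x side, 6 mm wide, its middle 17 mm above the shoulder, sloped on top, standing 5.8 mm out. 0 = out; grows inwards to 0.0075 m. Spring 2.4 N out, about 6 N as a collar passes; sliding the collar down takes under 15 N. It pops out only if the collar's hole faces it within 8 degrees and the rim is within 2 mm of the shoulder.
- tray: Black ceramic tray, fixed, 250 (x) by 340 (y) mm, rim 16 mm high, floor 6 mm thick. Origin: centre of the underside.
- bottle: Tall square glass bottle with a square metal stopper, 50 by 50 mm, 175 mm tall. Origin: centre of the underside. Leave alone.
- flask: Round amber flask with a silver cap, 72 mm across, 118 mm tall. Origin: centre of the underside. Leave alone.
- tumbler: Ribbed glass tumbler of hair ties, 67 mm across, 85 mm tall. Origin: centre of the underside. Leave alone.
- drawers: Mini drawer unit of clear polystyrene, 90 (x) by 110 (y) mm, 115 mm tall. Origin: centre of the underside. Leave alone.
Not all that is in view belongs to the job. What is shaped like the brush but orange is not meant.

How it is judged (in metres and radians):
On the way, in this order (a step that is already met when the one before it is completed fails the run):
1. the wand and the paddle brush both hang, let go, on the spare hook (x of wand_eye in the frame of hook_b between -0.132 and -0.004 m and y of wand_eye in the frame of hook_b between -0.01 and 0.01 m and z of wand_eye in the frame of hook_b between -0.004 and 0.008 m and contact force between each of wand, paddle and hook_b above 0.1 N and contact force between each of wand, paddle and the fingers below 0.05 N and angle between each of wand, paddle's own z axis and vertical below 0.25 rad and linear speed of each of wand, paddle below 0.05 m/s and x of paddle_eye in the frame of hook_b between -0.132 and -0.004 m and y of paddle_eye in the frame of hook_b between -0.01 and 0.01 m and z of paddle_eye in the frame of hook_b between -0.004 and 0.008 m), for 0.2 s.
2. the round brush is fully home on the handle and the spring button has popped out through its collar (horizontal distance between brush and seat below 0.003 m and z of brush in the frame of seat between -0.003 and 0.003 m and angle between brush's own z axis and vertical below 0.07 rad and value of joint button below 0.0015 m), for 0.2 s.
At the end, for the whole second after the job is handed in: Wand and paddle brush hang at rest on the spare hook by their holes, let go, within 0.25 rad of upright; the round brush sits on the handle, rim within 3 mm of the shoulder, axis within 3 mm and 0.07 rad of the stub's, the button out through the collar (under 1.5 mm pressed) (all of step 1 and all of step 2 and linear speed of brush below 0.02 m/s); the robot touches nothing.
It fails at once if a thing on the tray is pushed more than 15 mm or tipped (distance of any of bottle, flask, tumbler, drawers from where it was at the start of the episode above 0.015 m or angle between any of bottle, flask, tumbler, drawers's own z axis and vertical above 0.25 rad).
It fails at once if an attachment is dropped or laid down (height (world z) of any of brush, wand, paddle below 0.05 m).
It also fails if it takes over 72 s, if anything falls off the work surface, if the arm or the gripper's body presses on something with over 40 N, if the wrist force passes 120 N, or if a joint passes its speed limit or range.

ROBOT

A 7-joint arm with a two-finger parallel gripper is mounted at the origin on the work surface. World frame = base frame: x ahead of the robot, y to its left, z up, the work surface at z = 0. Lengths are in mm, angles in rad, forces in N, time in s.
With the tool pointing down it reaches from about 400 to 875 mm from the base axis. Payload 19.3 kg.
Tool frame: the origin (TCP) lies at the very end of the fingers, on their centre line; the grasp point (between the pads) lies ctrl.grip_depth behind it (ctrl.grip_depth is the distance from the TCP to the grasp point, in mm); y points along the fingers, z is the direction in which the jaws open and shut, and the axes are right-handed (so a half turn about y gives the same grasp; the last joint's range is limited). The gripper opens to 85 mm and grips with 20 to 120 N. Pads are 22 mm wide; open, the fingers measure 114 mm over their backs; the gripper's body (76 mm by 85 mm) begins 54 mm behind the grasp point. The pads swing forward as they close: fully open they stand 13 mm farther back than shut.
Start: joints at [1.237, 0.521, -0.036, 1.599, 0.021, 1.021, -0.113], TCP at [162.941, -603.378, 231.291] pointing down, gripper open.
Joint ranges: [-2.91, 2.91], [-0.3, 2.13], [-1.5, 1.42], [0.17, 2.43], [-1.26, 4.41], [0.16, 1.93], [-2.52, 2.52]. Speed limits (rad/s): [1.89, 1.89, 2.39, 2.39, 3.01, 3.01, 3.01].

INTERFACE

Orientations are given as a unit quaternion [w, x, y, z].
In Python, from rig import ctrl, vision gives the robot as it stands.
- The arm moves only by the shell command python3 -m creep 'ROWS' [FORCE]. ROWS is JSON, a list that holds one entry, the list of rows, each a list of 7 numbers: the shift along the tool's x, y, z scaled (see below), then the turn, a rotation vector about the tool's x, y, z scaled (see below), then the closure, from 0 (fully open) to 1 (shut). A call has 1 to 12 rows; each row shifts and turns the commanded pose from where the row before left it, along the tool's axes as they then stand; what a row does not reach is not made up. The controller multiplies each number of a shift by 0.05 m and each number of a turn by 0.1 rad. A row lasts 1/8 s, in which the tool goes at most 62.5 mm and 10.7 degrees, less where a joint would pass 70% of its speed; a pose out of reach is approached as far as the arm can. A call with a number of a shift or a turn outside -1 to 1 is refused whole. A call with a gripper value outside its range is refused whole. The fingers move at their own pace and stop on an object; FORCE is the grip in N (left out, the last holds). Time passes only in rows, so rows that do not move let the fingers close. It gives the time, the measured TCP pose, the force and the opening at its end, in the units of the state.
- ctrl.get_state(): the state, without advancing time (a new reading comes with each control period).
- vision.capture(name): name is "scene" or "top"; returns a dict with "frame" (384x512x3 uint8, red, green, blue), "intrinsics" (3x3 intrinsics, pixels), "pose" (4x4, takes a point from camera to world coordinates). Camera axes: x right, y up, looking along -z (the intrinsics and any distortion apply to the point x, -y, -z); pixel columns grow to the right and rows downward; lengths in mm; the calibration is good to about 2 mm. A picture is of the moment at which its call begins. There is no depth.
- ctrl.sign_off(): hands the job in, once; it reports no verdict.
The state is a dict: "time": time; "qpos": joint angles; "dq": joint speeds; "joint_torque": joint torques, N m; "ee_pos": TCP position; "tcp_rot": TCP orientation; "wrist_force": force on the tool from outside, world axes, zero at the start; "ft_torque": the same for the moment, N m; "opening": opening from 0.0 (shut) to 1.0 (fully open).
Only numpy, scipy, OpenCV 4.12 (cv2) and the standard library are available. Lean on these libraries where they do the work, as an engineer would, in place of code of your own. Each camera call takes 0.05 s, during which the arm holds its last target.

## Working session

There is one attempt and no reset: what is moved stays moved. The work goes in short steps, Python scripts to look and compute and a shell command to move; the robot and the scene stay as the last step left them, time stands still between calls to the robot, and variables do not carry over. Pictures are saved under pics/ and viewed, and the job is handed in when it is done.

```bash
ls; mkdir -p pics
python3 - <<'E'
from rig import ctrl, vision
import cv2,numpy as np
s=ctrl.get_state(); print(s, ctrl.grip_depth)
for n in ("scene","top"):
    c=vision.capture(n); cv2.imwrite(f"pics/{n}0.png",c["frame"][:,:,::-1]); print(c["intrinsics"],c["pose"])
E
```

```text
pics
{'time': 0.0, 'qpos': array([ 1.23681999,  0.52202835, -0.03630893,  1.60001201,  0.02122804,
        1.02112189, -0.11281672]), 'dq': array([-0.00012181,  0.00049937, -0.00061126, -0.00092487, -0.00020122,
       -0.00098235, -0.00039702]), 'joint_torque': array([ 3.34069864e-04, -9.27095819e+01,  1.97908625e+00, -3.69924617e+01,
        1.77158369e-02,  8.10336380e-03,  4.86588272e-05]), 'ee_pos': array([ 162.8087176 , -603.05955832,  230.71558894]), 'tcp_rot': array([ 0.09288265, -0.09307549,  0.70137437, -0.7005596 ]), 'wrist_force': array([-0.28673297, -0.52874408,  0.65989701]), 'ft_torque': array([0.00741423, 0.00955929, 0.00193485]), 'opening': 1.0002267265560494} 18.700000000000003
[[390.19960319   0.         257.00505413]
 [  0.         390.19960319 192.17272521]
 [  0.           0.           1.        ]] [[-9.74927458e-01  1.68598689e-01 -1.45227180e-01  5.30226491e+02]
 [-2.22510631e-01 -7.45491558e-01  6.28276496e-01  5.79350216e+02]
 [-2.33904300e-03  6.44838599e-01  7.64315190e-01  8.63415883e+02]
 [ 0.00000000e+00  0.00000000e+00  0.00000000e+00  1.00000000e+00]]
[[349.23728636   0.         255.276344  ]
 [  0.         349.23728636 193.17680698]
 [  0.           0.           1.        ]] [[-4.47035709e-02  9.75944338e-01 -2.13387533e-01  4.07957126e+02]
 [-9.98997585e-01 -4.31741240e-02  1.18245778e-02 -2.34307056e+01]
 [ 2.32731000e-03  2.13702231e-01  9.76896074e-01  1.16943844e+03]
 [ 0.00000000e+00  0.00000000e+00  0.00000000e+00  1.00000000e+00]]
```

View pics/scene0.png

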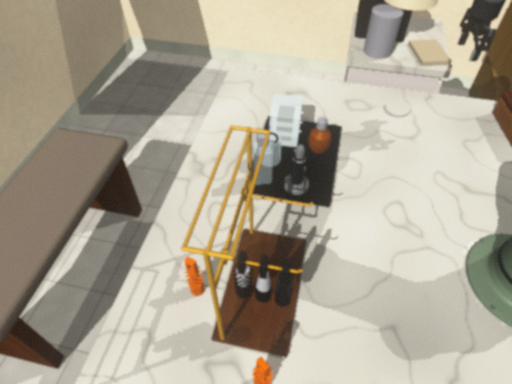

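View pics/top0.png

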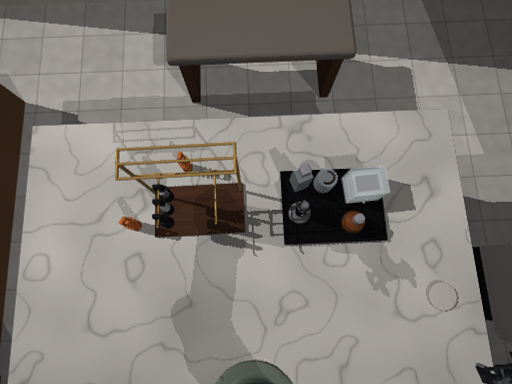

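Run:
```python
import cv2
a=cv2.imread("pics/top0.png"); cv2.imwrite("pics/top0z.png",cv2.resize(a[125:265,95:275],None,fx=4.4,fy=4.2,interpolation=cv2.INTER_CUBIC))
cv2.imwrite("pics/top0y.png",cv2.resize(a[145:265,260:400],None,fx=5,fy=5,interpolation=cv2.INTER_CUBIC))
a=cv2.imread("pics/scene0.png"); cv2.imwrite("pics/scene0z.png",cv2.resize(a[85:375,170:350],None,fx=2,fy=2,interpolation=cv2.INTER_CUBIC))
cv2.imwrite("pics/scene0y.png",cv2.resize(a[220:320,200:320],None,fx=6,fy=6,interpolation=cv2.INTER_CUBIC))
```

```text
(no output)
```

View pics/top0z.png

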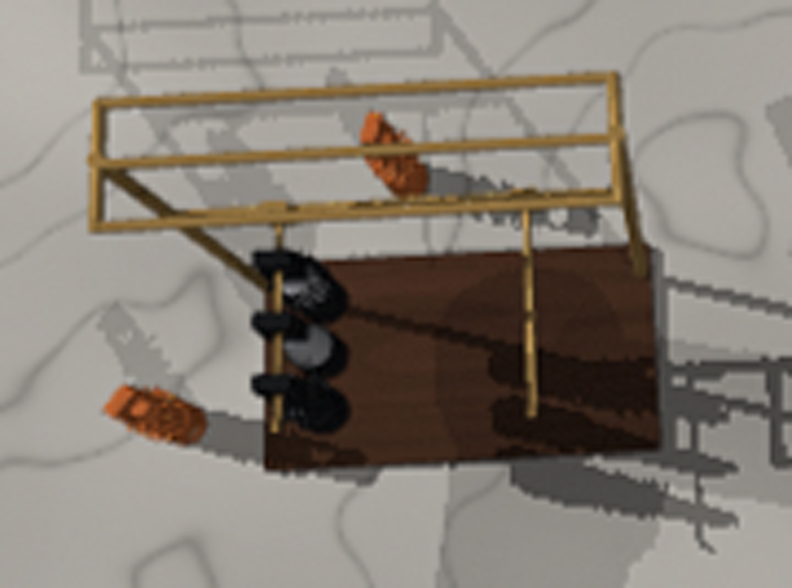

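View pics/top0y.png

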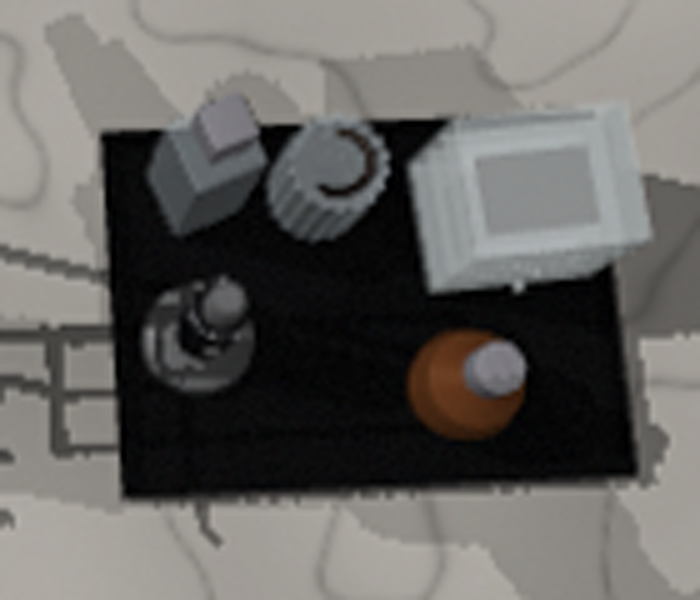

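View pics/scene0z.png

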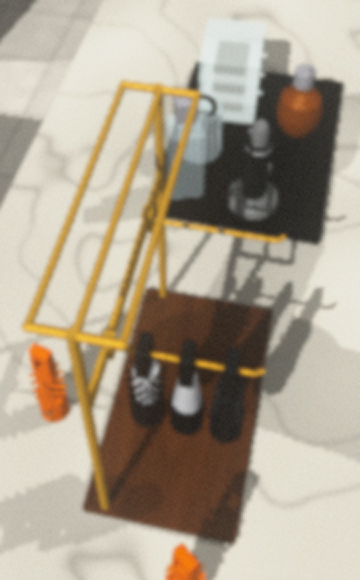

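View pics/scene0y.png

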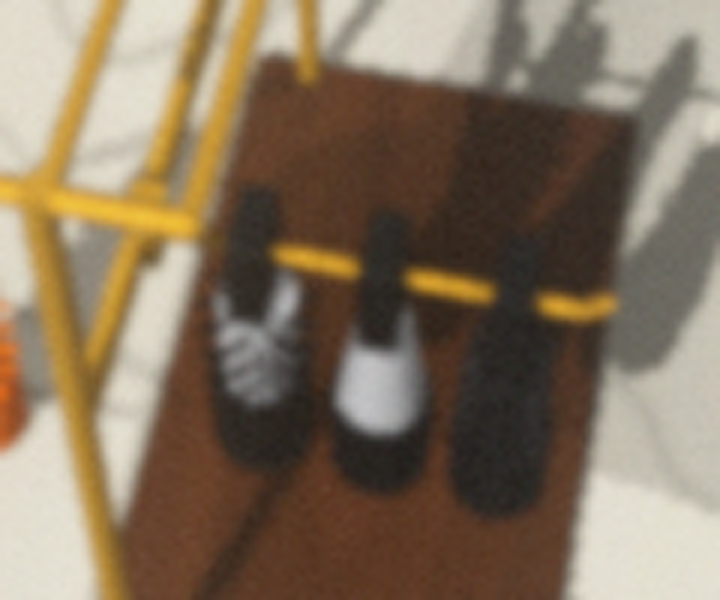

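```bash
cat > h.py <<'E'
import numpy as np, cv2, json
from rig import ctrl, vision
from scipy.spatial.transform import Rotation as R
def cast(c,u,v,z):
    K=c["intrinsics"];P=c["pose"]
    d=np.array([(u-K[0,2])/K[0,0],-(v-K[1,2])/K[1,1],-1.]);d=P[:3,:3]@d;o=P[:3,3]
    return o+d*(z-o[2])/d[2]
def proj(c,p):
    K=c["intrinsics"];P=c["pose"];q=P[:3,:3].T@(np.array(p,float)-P[:3,3])
    return np.array([K[0,0]*q[0]/-q[2]+K[0,2],K[1,1]*(-q[1])/-q[2]+K[1,2]])
def Q(q): return R.from_quat([q[1],q[2],q[3],q[0]])
def cap(n,f=None):
    c=vision.capture(n)
    if f: cv2.imwrite(f"pics/{f}.png",c["frame"][:,:,::-1])
    return c
E
python3 - <<'E'
from h import *
c=cap("top"); s=cap("scene")
for n,im in(("top",c["frame"]),("scene",s["frame"])):
    h=cv2.cvtColor(im,cv2.COLOR_RGB2HSV).astype(int); 
    m=((h[...,0]>15)&(h[...,0]<28)&(h[...,1]>110)&(h[...,2]>70))
    cv2.imwrite(f"pics/m_{n}.png",cv2.resize((m*255).astype(np.uint8)[100:360,100:360],None,fx=2,fy=2,interpolation=0))
    if n=="top":
        w=np.clip(h[...,1]-110,0,200)*m
        for lab,lo,hi in(("B",208,222),("A",150,164)):
            for r in range(178,232):
                ww=w[r,lo:hi]
                if ww.sum()>0:
                    u=(ww*np.arange(lo,hi)).sum()/ww.sum(); print(lab,r,round(u,2),(ww>0).sum(),cast(c,u,r,240).round(1)[:2])
    else:
        w=np.clip(h[...,1]-110,0,200)*m
        for lab,a,b,lo,hi in(("B",245,320,190,212),("A",235,310,255,278)):
            for x in range(a,b,2):
                ww=w[lo:hi,x]
                if ww.sum()>0:
                    v=(ww*np.arange(lo,hi)).sum()/ww.sum(); print(lab,x,round(v,2),(ww>0).sum(),cast(s,x,v,240).round(1)[:2])
E
```

```text
B 178 214.0 1 [658.7  76.8]
B 179 214.0 1 [655.8  76.8]
B 180 214.0 1 [653.   76.9]
B 181 214.0 1 [650.2  77. ]
B 182 214.0 1 [647.3  77. ]
B 183 214.0 1 [644.5  77.1]
B 184 214.74 2 [641.6  75.1]
B 185 214.56 2 [638.8  75.6]
B 186 215.0 1 [635.9  74.5]
B 187 214.5 2 [633.2  75.9]
B 188 214.48 2 [630.4  76. ]
B 189 214.51 2 [627.6  76. ]
B 190 214.49 2 [624.8  76.1]
B 191 214.47 2 [622.   76.2]
B 192 214.53 2 [619.2  76.1]
B 193 214.47 2 [616.4  76.3]
B 194 214.47 2 [613.6  76.4]
B 195 214.44 2 [610.8  76.5]
B 196 214.49 2 [608.   76.4]
B 197 214.45 2 [605.3  76.6]
B 198 214.49 2 [602.5  76.6]
B 199 215.47 2 [599.6  74. ]
B 200 215.51 2 [596.8  73.9]
B 201 215.0 1 [594.1  75.3]
B 202 214.48 2 [591.4  76.8]
B 203 214.49 2 [588.7  76.8]
B 204 215.03 3 [585.8  75.4]
B 205 215.01 3 [583.1  75.5]
B 206 215.02 3 [580.4  75.6]
B 207 214.99 3 [577.6  75.7]
B 208 215.0 3 [574.9  75.7]
B 209 214.96 3 [572.1  75.9]
B 210 214.95 3 [569.4  76. ]
B 211 214.95 3 [566.7  76. ]
B 212 214.98 3 [564.  76.]
B 213 214.99 3 [561.2  76. ]
B 214 215.01 3 [558.5  76. ]
B 215 215.55 2 [555.7  74.6]
B 216 215.
[... 2165 characters left out ...]
. 233.]
A 237 261.0 1 [647.7 234.7]
A 245 261.67 4 [633.2 232.8]
A 247 261.69 5 [629.6 232.1]
A 249 262.03 5 [625.9 231.9]
A 251 262.94 5 [621.9 232.9]
A 253 263.05 5 [618.4 232.4]
A 255 263.47 6 [614.6 232.4]
A 257 264.02 5 [610.8 232.7]
A 259 263.98 5 [607.3 231.8]
A 267 266.03 3 [592.4 232.7]
A 269 266.17 5 [588.8 232.2]
A 271 266.45 6 [585.2 232. ]
A 273 266.65 6 [581.6 231.6]
A 275 267.13 5 [577.9 231.7]
A 277 267.6 6 [574.2 231.9]
A 279 268.05 5 [570.5 232. ]
A 281 268.2 5 [566.9 231.5]
A 289 270.08 3 [552.3 232. ]
A 291 270.36 6 [548.7 231.8]
A 293 270.84 5 [545.1 231.9]
A 295 271.04 5 [541.5 231.5]
A 297 271.07 5 [538.  230.8]
A 299 270.69 6 [534.7 229.3]
A 301 270.01 5 [531.4 227.1]
```

View pics/m_top.png

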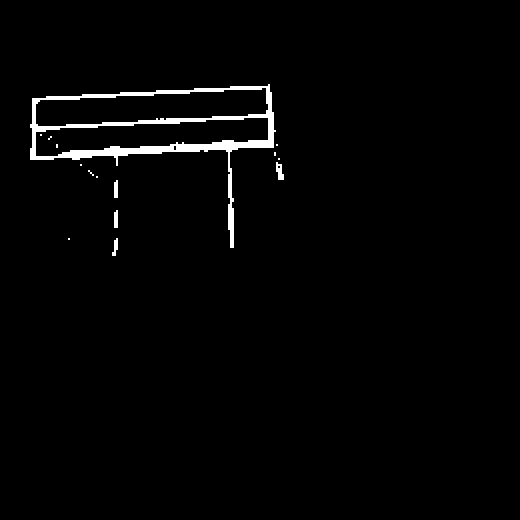

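View pics/m_scene.png

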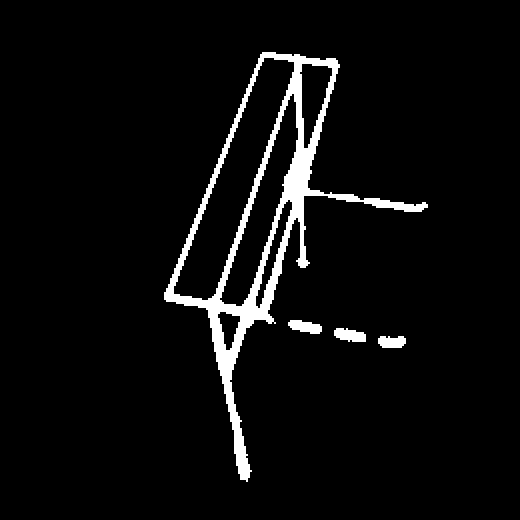

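Run:
```python
from h import *
c=cap("top"); im=c["frame"]; h=cv2.cvtColor(im,cv2.COLOR_RGB2HSV).astype(int)
m=((h[...,0]>15)&(h[...,0]<28)&(h[...,1]>110)&(h[...,2]>70)); w=np.clip(h[...,1]-100,0,200)*m
def line(lo,hi,cols,z):
    pts=[]
    for u in cols:
        l=lo+(hi-lo)*0; r0=lo(u);r1=hi(u); ww=w[r0:r1,u]
    return
for name,f in(("rear",lambda u:149.3-(u-117)*5.5/118),("mid",lambda u:164-(u-117)*5.8/118),("front",lambda u:178.7-(u-117)*5.5/118)):
    P=[]
    for u in range(120,233):
        r=f(u);a,b=int(round(r-4)),int(round(r+5)); ww=w[a:b,u]
        if ww.sum()>0: P.append(cast(c,u,(ww*np.arange(a,b)).sum()/ww.sum(),361)[:2])
    P=np.array(P); k=np.polyfit(P[:,1],P[:,0],1); print(name,"dx/dy",k[0],"x at y=150",np.polyval(k,150),"rms",np.std(P[:,0]-np.polyval(k,P[:,1])))
for name,lo,hi,rows in(("left",112,121,range(152,175)),("right",231,240,range(148,170))):
    P=[]
    for r in rows:
        ww=w[r,lo:hi]
        if ww.sum()>0: P.append(cast(c,(ww*np.arange(lo,hi)).sum()/ww.sum(),r,361)[:2])
    P=np.array(P);print(name,P[:,1].mean(),P[:,0].mean(), np.polyfit(P[:,0],P[:,1],1)[0])
for p in((155.2,236.4),(245,232.1),(243.9,183.8)): print(cast(c,*p,12).round(1))
```

```text
rear dx/dy -0.013282240604419734 x at y=150 710.9110215435446 rms 0.29954318184672535
mid dx/dy -0.015769629599283075 x at y=150 673.8244285720031 rms 0.6282357852008167
front dx/dy -0.01952630725969595 x at y=150 638.7492371003882 rms 0.8802402464983481
left 297.5548416343555 673.8609775365459 0.04616653892734766
right 13.117498919859166 672.7158909931893 0.026276905057670816
[529.5 299.1  12. ]
[530.5   2.5  12. ]
[ 6.952e+02 -1.000e-01  1.200e+01]
```

Run:
```python
from h import *
s=ctrl.get_state(); print(Q(s["tcp_rot"]).as_matrix().round(3))
c=cap("top"); d=cap("scene")
print(cast(c,300,213,15),cast(c,304.4,204,159))
a=c["frame"][:,:,::-1]; g=lambda x:np.clip(x.astype(float)*2.0+10,0,255).astype(np.uint8)
A=cv2.resize(g(a[190:230,282:322]),None,fx=14,fy=14,interpolation=cv2.INTER_NEAREST); cv2.imwrite("pics/d1.png",A)
b=d["frame"][:,:,::-1]
B=cv2.resize(g(b[138:203,272:322]),None,fx=9,fy=9,interpolation=cv2.INTER_NEAREST); cv2.imwrite("pics/d2.png",B)
```

```text
[[-0.965 -0.     0.261]
 [-0.261  0.    -0.965]
 [ 0.    -1.    -0.   ]]
[ 585.74376761 -183.74974304   15.        ] [ 589.7123313  -178.62087054  159.        ]
```

View pics/d1.png

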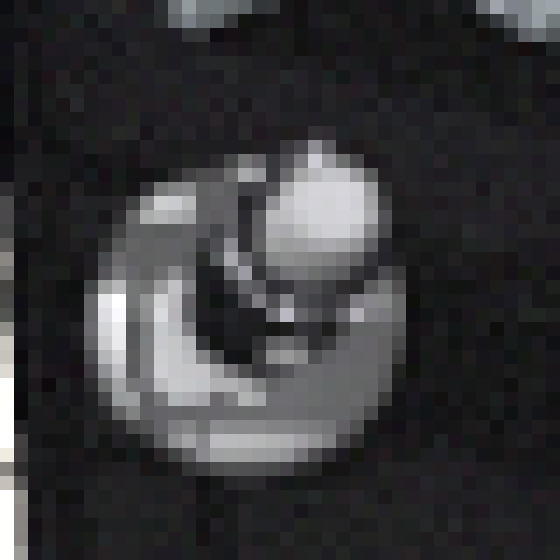

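View pics/d2.png

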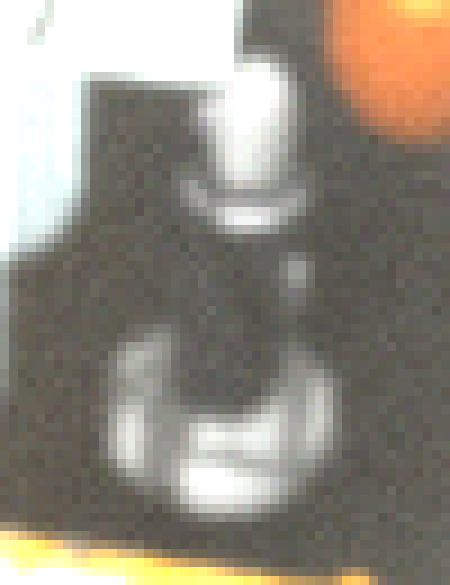

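Run:
```python
from h import *
f=[];g=[]
for i in range(6):
    c=cap("top"); d=cap("scene"); f.append(c["frame"].astype(float).mean(2)); g.append(d["frame"].astype(float).mean(2))
F=np.mean(f,0);G=np.mean(g,0); np.save("F.npy",F);np.save("G.npy",G)
np.set_printoptions(linewidth=200)
print("top rows196-217 cols 296-313");print(F[196:216,296:313].round().astype(int))
print("scene rows 142-166, cols 290-310");print(G[142:166,288:310].round().astype(int))
print(cast(c,299,212.1,24),cast(c,304.9,205.5,150), ctrl.get_state()["time"])
for X in (np.array([588,-182]),):
  for y in (-15,0,15):
    a=np.radians(y); print(y,[proj(k,[X[0]+r*np.cos(a),X[1]+r*np.sin(a),142]).round(2) for k in (c,d) for r in (0,15)])
  print([proj(k,[*X,z]).round(2) for k in (c,d) for z in (24,125,152,159)])
```

```text
top rows196-217 cols 296-313
[[ 11  12  12  12  12  12  12  11  13  12  11  12  12   9   9   9   9]
 [ 12  13  13  12  13  12  10  12  12  12  12  12  12  12  12  12  12]
 [ 13  13  11  13  12  13  11  11  11  12  11  11  11  12  12  12  11]
 [ 12  12  11  12  11  12  10  12  18  19  11  10  12  12  11  12  12]
 [ 10   9  10  10   9  14  23  32  66  43   9  11  11  11  11  11  12]
 [ 15  16  30  52  45  22  36  58  98  71  50  31  10  10  12  12  12]
 [ 32  34  50  80  70  25  48  77  87  94  94  72  40  12  12  12  10]
 [ 43  45  41  29  29  38  80  98 102 101 102 100  70  17  11  13  12]
 [ 42  45  42  12  26  68  92 100 101 100 101  99  76  27  10  12  12]
 [ 42  41  45  15  42  86  90  97 101 100 101 100  80  35   9  11  13]
 [ 38  29  42  18  44  81  81  88  96  98  97  92  60  32   6   7  11]
 [ 28  34  66  20  44  75  73  74  78  81  77  70  43  15   6   9   7]
 [ 15  39  81  47  31  63  65  63  61  57  53  44  24  15  12   7   6]
 [ 11  13  50  74  21  39  52  54  49  44  41  23  16  33  24   6   8]
 [ 10   5  22  45  41  18  25  35  34  26  17  16  40  51  35   4   9]
 [ 10 
[... 2473 characters left out ...]
9]
 [ 41  41  42  41  43  45  44  43  41  41  41  45  43  43  43  44  45  44  41  38  37  39]]
[ 587.51852    -179.40072139   24.        ] [ 586.7522696  -181.14716247  150.        ] 0.95
-15 [array([304.78, 205.56]), array([305.7 , 200.75]), array([300.14, 150.03]), array([294.99, 148.21])]
0 [array([304.78, 205.56]), array([304.4 , 200.64]), array([300.14, 150.03]), array([294.57, 149.17])]
15 [array([304.78, 205.56]), array([303.12, 200.86]), array([300.14, 150.03]), array([294.52, 150.18])]
[array([299.77, 211.92]), array([303.99, 206.56]), array([305.25, 204.95]), array([305.59, 204.52]), array([296.79, 179.71]), array([299.63, 154.62]), array([300.46, 147.27]), array([300.68, 145.32])]
```

```bash
cat > plan.py <<'E'
# python3 plan.py x y z  -> shift of TCP in tool units (50 mm) ; with 'g' the grasp point is the target
import sys; from h import *
s=ctrl.get_state(); M=Q(s["tcp_rot"]).as_matrix(); p=s["ee_pos"]
lean=np.degrees(np.arctan2(M[0,1],-M[2,1])); yaw=np.degrees(np.arctan2(M[0,2],-M[1,2]))
print("t",round(s["time"],2),"tcp",p.round(1),"grasp",(p-M[:,1]*ctrl.grip_depth).round(1),"lean",lean.round(2),"yaw",yaw.round(2),"roll z.z",M[2,2].round(3),"F",s["wrist_force"].round(1),"T",s["ft_torque"].round(2),"open",round(s["opening"],3))
if len(sys.argv)>3:
    t=np.array([float(v) for v in sys.argv[1:4]])
    if len(sys.argv)>4: t=t+M[:,1]*ctrl.grip_depth
    print("shift units",(M.T@(t-p)/50).round(3),"mm",(t-p).round(1))
E
python3 -m creep '[[[0,-1,0,0,0,0,0],[0,-1,0,0,1,0,0],[0,-1,0,0,1,0,0],[0,-1,0,0,0.5,0,0],[0,0,0,0,0,0,0]]]'; python3 plan.py 450 -200 420
python3 - <<'E'
from h import *
c=cap("top");d=cap("scene")
for y in(-182,-179.5,-177): print([proj(d,[588,y+38*k,z]).round(2) for k,z in((1,6),(1,24),(-1,24))])
E
```

```text
time: 1.58
ee_pos: [163.2, -604.2, 435.2]
tcp_rot: [-0.005, 0.004, -0.705, 0.709]
wrist_force: [1.5, 0.3, -1.2]
opening: 1.001
t 1.57 tcp [ 163.2 -604.2  435.2] grasp [ 163.2 -604.1  453.9] lean 0.11 yaw 0.74 roll z.z 0.006 F [ 1.5  0.3 -1.2] T [ 0.03  0.02 -0.06] open 1.001
shift units [-5.839  0.27  -8.011] mm [286.8 404.2 -15.2]
[array([294.22, 193.53]), array([294.66, 189.45]), array([298.83, 170.38])]
[array([294.07, 194.19]), array([294.52, 190.11]), array([298.7 , 170.98])]
[array([293.93, 194.84]), array([294.38, 190.76]), array([298.57, 171.58])]
```

```bash
python3 -m creep '[[[-0.49,0,-0.67,0,0,0,0],[-0.49,0,-0.67,0,0,0,0],[-0.49,0,-0.67,0,0,0,0],[-0.49,0,-0.67,0,0,0,0],[-0.49,0,-0.67,0,0,0,0],[-0.49,0,-0.67,0,0,0,0],[-0.49,0,-0.67,0,0,0,0],[-0.49,0,-0.67,0,0,0,0],[-0.49,0,-0.67,0,0,0,0],[-0.49,0,-0.67,0,0,0,0],[-0.49,0,-0.67,0,0,0,0],[-0.49,0,-0.67,0,0,0,0]]]'; python3 plan.py 450 229 400
```

```text
time: 3.18
ee_pos: [451.6, -196.1, 430.2]
tcp_rot: [0.004, -0.006, 0.707, -0.707]
wrist_force: [-0.3, -0.0, 0.9]
opening: 1.001
t 3.17 tcp [ 451.6 -196.1  430.2] grasp [ 451.6 -196.1  448.9] lean -0.09 yaw 0.8 roll z.z -0.001 F [-0.3 -0.   0.9] T [-0.02  0.02  0.01] open 1.001
shift units [-0.088  0.61  -8.501] mm [ -1.6 425.1 -30.2]
```

```bash
python3 -m creep '[[[0,0,-0.85,0,0,0,0],[0,0,-0.85,0,0,1,0],[0,0,-0.85,0,0,1,0],[0,0,-0.85,0,0,1,0],[0,0,-0.85,0,0,1,0],[0,0,-0.85,0,0,1,0],[0,0,-0.85,0,0,1,0],[0,0,-0.85,0,0,1,0],[0,0,-0.85,0,0,0,0],[0,0,-0.85,0,0,0,0],[0,0,0,0,0,0,0]]]'; python3 plan.py 500 230 290 g
python3 - <<'E'
from h import *
c=cap("top","top1");d=cap("scene","scene1"); s=ctrl.get_state()
print(proj(c,s["ee_pos"]),proj(d,s["ee_pos"]))
a=np.hstack([cv2.imread("pics/top1.png")[120:300,80:280],cv2.imread("pics/scene1.png")[180:360,180:380]])
cv2.imwrite("pics/v1.png",cv2.resize(a,None,fx=2,fy=2,interpolation=cv2.INTER_CUBIC))
E
```

```text
time: 4.55
ee_pos: [444.7, 230.4, 430.6]
tcp_rot: [0.248, 0.236, 0.666, -0.662]
wrist_force: [1.1, -1.5, 0.5]
opening: 1.0
t 4.55 tcp [444.7 230.4 430.6] grasp [432.7 230.2 444.9] lean 40.06 yaw 1.06 roll z.z 0.001 F [ 1.1 -1.5  0.5] T [-0.03  0.65  0.  ] open 1.0
shift units [0.963 3.237 0.026] mm [  67.3   -0.2 -154.9]
[133.7228846  256.62564429] [374.08947046 214.13494681]
```

View pics/v1.png

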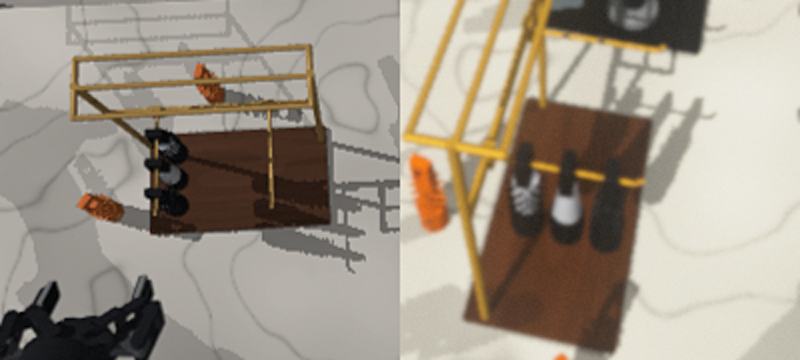

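Run:
```python
from h import *
c=cap("top");d=cap("scene")
for y in (230.3-42.5,230.3,230.3+42.5):
  for o in (0,11,-11): print(y,o,proj(c,[436.3+o*.766,y,440.6+o*.643]).round(1),proj(d,[436.3+o*.766,y,440.6+o*.643]).round(1))
a=np.hstack([cv2.imread("pics/top1.png")[240:300,90:190],cv2.imread("pics/scene1.png")[170:230,350:450]])
cv2.imwrite("pics/v2.png",cv2.resize(a,None,fx=4,fy=4,interpolation=cv2.INTER_CUBIC))
```

```text
187.8 0 [150.8 260.1] [383.2 189.8]
187.8 11 [149.9 255.8] [378.3 185.5]
187.8 -11 [151.8 264.4] [388. 194.]
230.3 0 [130.  261.1] [382.6 213. ]
230.3 11 [128.9 256.8] [377.5 208.7]
230.3 -11 [131.1 265.3] [387.7 217.2]
272.8 0 [109.2 262. ] [381.9 238.8]
272.8 11 [108.  257.7] [376.5 234.5]
272.8 -11 [110.4 266.3] [387.3 243. ]
```

View pics/v2.png

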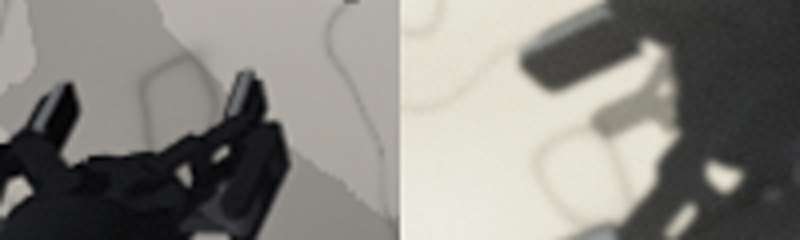

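```bash
python3 plan.py 560 231 248.5 g
```

```text
t 4.75 tcp [445.6 226.2 430.7] grasp [433.6 226.  445.1] lean 40.05 yaw 0.7 roll z.z 0.0 F [ 0.2 -0.2 -0.9] T [-0.03  0.73  0.01] open 0.997
shift units [ 0.593  4.637 -0.07 ] mm [ 126.4    5.  -196.6]
```

```bash
python3 -m creep '[[[0.1,0.77,-0.01,0,0,0,0],[0.1,0.77,-0.01,0,0,0,0],[0.1,0.77,-0.01,0,0,0,0],[0.1,0.77,-0.01,0,0,0,0],[0.1,0.77,-0.02,0,0,0,0],[0.1,0.77,-0.02,0,0,0,0],[0,0,0,0,0,0,0],[0,0,0,0,0,0,0],[0,0,0,0,0,0,0]]]'; python3 plan.py 560 231 248.5 g
python3 - <<'E'
from h import *
c=cap("top","top2");d=cap("scene","scene2")
a=np.hstack([cv2.imread("pics/top2.png")[160:260,110:240],cv2.imread("pics/scene2.png")[210:310,220:350]])
cv2.imwrite("pics/v3.png",cv2.resize(a,None,fx=3,fy=3,interpolation=cv2.INTER_CUBIC))
E
```

```text
time: 5.88
ee_pos: [470.1, 170.3, 338.3]
tcp_rot: [0.258, 0.234, 0.681, -0.644]
wrist_force: [0.5, -0.6, -0.3]
opening: 0.998
t 5.88 tcp [470.1 170.3 338.3] grasp [457.9 169.2 352.4] lean 40.77 yaw 2.86 roll z.z -0.038 F [ 0.5 -0.6 -0.3] T [-0.04  0.74  0.01] open 0.998
shift units [-0.203  2.978 -1.052] mm [ 102.1   61.8 -103.9]
```

View pics/v3.png

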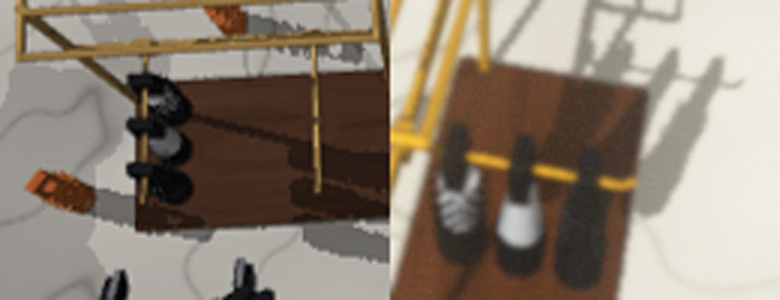

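Run:
```python
from h import *
s=ctrl.get_state(); print(s["qpos"].round(3), s["dq"].round(3)); print(Q(s["tcp_rot"]).as_matrix().round(3))
```

```text
[ 0.992 -0.181 -1.494  2.271  0.476  0.262 -2.519] [ 0.003  0.002 -0.     0.002  0.002 -0.    -0.   ]
[[-0.757  0.652  0.05 ]
 [-0.013  0.061 -0.998]
 [-0.653 -0.756 -0.038]]
```

```bash
python3 -m creep '[[[0,-0.6,0,0,1,0,0],[0,-0.6,0,0,1,0,0],[0,-0.4,0,0,1,0,0],[0,0,0,0,1,0,0],[0,0,0,0,1,0,0],[0,0,0,0,0,0,0]]]'; python3 plan.py;  python3 -c "
from h import *
print(ctrl.get_state()['qpos'].round(3))"
```

```text
time: 6.72
ee_pos: [439.1, 163.7, 376.9]
tcp_rot: [0.114, 0.36, 0.717, -0.586]
wrist_force: [0.2, -0.3, 0.5]
opening: 1.001
t 6.72 tcp [439.1 163.7 376.9] grasp [426.9 162.7 391. ] lean 40.64 yaw -15.65 roll z.z -0.288 F [ 0.2 -0.3  0.5] T [-0.06  0.72 -0.03] open 1.001
[ 0.643 -0.304 -1.104  2.257  0.05   0.367 -2.519]
```

```bash
python3 -m creep '[[[0,0,0,0,-1,0,0],[0,0,0,0,-1,0,0],[0,0,0,0,-1,0,0],[0,0,0,0,-1,0,0],[0,0,0,0,-1,0,0],[0,0,0,0,-1,0,0],[0,0,0,0,-1,0,0],[0,0,0,0,-1,0,0],[0,0,0,0,-1,0,0],[0,0,0,0,-1,0,0],[0,0,0,0,-1,0,0],[0,0,0,0,-1,0,0]]]'; python3 plan.py;  python3 -c "
from h import *
print(ctrl.get_state()['qpos'].round(3))"
```

```text
time: 8.22
ee_pos: [439.0, 163.9, 376.8]
tcp_rot: [-0.501, 0.035, -0.526, 0.687]
wrist_force: [-1.1, 0.7, -0.5]
opening: 1.003
t 8.22 tcp [439.  163.9 376.8] grasp [426.9 162.9 391. ] lean 40.65 yaw 39.92 roll z.z 0.444 F [-1.1  0.7 -0.5] T [-0.05  0.63  0.03] open 1.003
[ 0.31  -0.216 -0.896  2.263  0.44   0.426 -1.715]
```

```bash
python3 -m creep '[[[0,0,0,0,-1,0,0],[0,0,0,0,-1,0,0],[0,0,0,0,-1,0,0],[0,0,0,0,-1,0,0],[0,0,0,0,-1,0,0],[0,0,0,0,-1,0,0],[0,0,0,0,-1,0,0],[0,0,0,0,-1,0,0],[0,0,0,0,-1,0,0],[0,0,0,0,-1,0,0],[0,0,0,0,-1,0,0],[0,0,0,0,-1,0,0]]]'; python3 -m creep '[[[0,0,0,0,-1,0,0],[0,0,0,0,-1,0,0],[0,0,0,0,-1,0,0],[0,0,0,0,-1,0,0],[0,0,0,0,-1,0,0],[0,0,0,0,-1,0,0],[0,0,0,0,-1,0,0],[0,0,0,0,-1,0,0],[0,0,0,0,-1,0,0],[0,0,0,0,-1,0,0],[0,0,0,0,-1,0,0],[0,0,0,0,-1,0,0]]]'; python3 plan.py;  python3 -c "
from h import *
s=ctrl.get_state();print(s['qpos'].round(3),Q(s['tcp_rot']).as_matrix().round(3))
M=Q(s['tcp_rot']).as_matrix()
a=np.radians(40);t=0.015
z=np.array([-np.sin(t),np.cos(t),0]);y=np.array([np.sin(a)*np.cos(t),np.sin(a)*np.sin(t),-np.cos(a)])
D=np.stack([np.cross(y,z),y,z],1)
print('turn units',(R.from_matrix(M.T@D).as_rotvec()/0.1).round(2))"
```

```text
time: 9.72
ee_pos: [439.1, 163.9, 376.8]
tcp_rot: [0.71, -0.417, 0.151, -0.547]
wrist_force: [0.5, -0.4, -0.9]
opening: 1.0
time: 11.22
ee_pos: [439.1, 163.9, 376.8]
tcp_rot: [0.672, -0.653, -0.276, -0.216]
wrist_force: [-0.0, -0.2, 0.2]
opening: 1.003
t 11.22 tcp [439.1 163.9 376.8] grasp [427.  162.9 391. ] lean 40.66 yaw -174.91 roll z.z -0.004 F [-0.  -0.2  0.2] T [-0.02  0.68  0.02] open 1.003
[-0.22  -0.174 -0.481  2.278  0.679  0.521  0.431] [[ 0.754  0.651 -0.089]
 [ 0.07   0.054  0.996]
 [ 0.653 -0.757 -0.004]]
turn units [-0.44  0.59  0.13]
```

```bash
cat > plan.py <<'E'
# python3 plan.py x y z lean yaw(deg): shift (50mm units) for grasp point, in axes after turn; turn units
import sys; from h import *
s=ctrl.get_state(); M=Q(s["tcp_rot"]).as_matrix(); p=s["ee_pos"]
lean=np.degrees(np.arctan2(M[0,1],-M[2,1])); yaw=np.degrees(np.arctan2(-M[0,2],M[1,2]))
print("t",round(s["time"],2),"tcp",p.round(1),"grasp",(p-M[:,1]*ctrl.grip_depth).round(1),"lean",lean.round(2),"yaw",yaw.round(2),"z.z",M[2,2].round(3),"F",s["wrist_force"].round(1),"T",s["ft_torque"].round(2),"open",round(s["opening"],3),"q",s["qpos"].round(2))
if len(sys.argv)>5:
    a=np.radians(float(sys.argv[4]));t=np.radians(float(sys.argv[5]))
    z=np.array([-np.sin(t),np.cos(t),0]);y=np.array([np.sin(a)*np.cos(t),np.sin(a)*np.sin(t),-np.cos(a)])
    D=np.stack([np.cross(y,z),y,z],1)
    print('turn units',(R.from_matrix(M.T@D).as_rotvec()/0.1).round(2))
    t=np.array([float(v) for v in sys.argv[1:4]])+D[:,1]*ctrl.grip_depth
    print("shift units (after turn)",(D.T@(t-p)/50).round(3),"mm",(t-p).round(1))
E
python3 -m creep '[[[0,0,0,-0.44,0.59,0.13,0],[0,0,0,0,0,0,0]]]';python3 plan.py 560 231 248.5 40 0.9
```

```text
time: 11.48
ee_pos: [439.2, 164.5, 376.8]
tcp_rot: [0.667, -0.662, -0.246, -0.238]
wrist_force: [0.4, 0.5, -0.3]
opening: 1.003
t 11.47 tcp [439.2 164.5 376.8] grasp [427.2 164.3 391.2] lean 40.0 yaw 0.77 z.z 0.003 F [ 0.4  0.5 -0.3] T [ 0.    0.66 -0.  ] open 1.003 q [-0.21 -0.16 -0.53  2.25  0.7   0.59  0.33]
turn units [-0.01 -0.04  0.  ]
shift units (after turn) [0.217 3.907 1.292] mm [ 132.8   66.7 -142.7]
```

```bash
python3 -m creep '[[[0,0,0.43,0,0,0,0],[0,0,0.43,0,0,0,0],[0.05,0.2,0.43,0,0,0,0],[0.05,0.5,0,0,0,0,0],[0.05,0.5,0,0,0,0,0],[0.05,0.5,0,0,0,0,0],[0,0.5,0,0,0,0,0],[0,0.5,0,0,0,0,0],[0,0.3,0,0,0,0,0],[0,0,0,0,0,0,0],[0,0,0,0,0,0,0]]]';python3 plan.py 560 231 248.5 40 0.9;  python3 - <<'E'
from h import *
c=cap("top","top3");d=cap("scene","scene3")
a=np.hstack([cv2.imread("pics/top3.png")[160:260,110:240],cv2.imread("pics/scene3.png")[210:310,220:350]])
cv2.imwrite("pics/v4.png",cv2.resize(a,None,fx=3,fy=3,interpolation=cv2.INTER_CUBIC))
E
```

```text
time: 12.85
ee_pos: [542.0, 230.1, 268.8]
tcp_rot: [0.667, -0.662, -0.245, -0.238]
wrist_force: [-0.3, -0.4, 1.0]
opening: 0.997
t 12.85 tcp [542.  230.1 268.8] grasp [530.  229.9 283.2] lean 39.98 yaw 0.72 z.z 0.004 F [-0.3 -0.4  1. ] T [0.02 0.65 0.03] open 0.997 q [-0.25  0.27 -0.59  2.17  1.33  0.62 -0.29]
turn units [-0.01 -0.05 -0.  ]
shift units (after turn) [0.015 0.918 0.013] mm [ 30.1   1.1 -34.7]
```

View pics/v4.png

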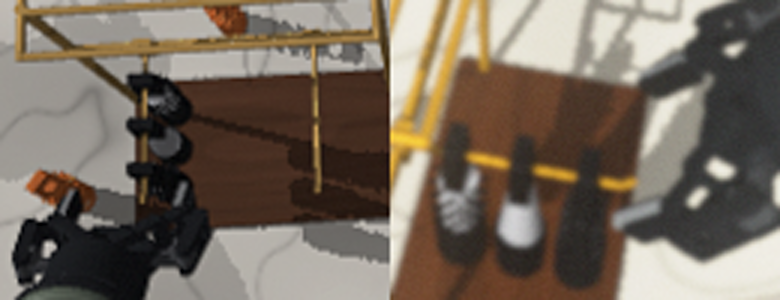

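```bash
python3 -m creep '[[[0,0.46,0.01,0,0,0,0],[0.02,0.46,0,0,0,0,0],[0,0,0,0,0,0,0],[0,0,0,0,0,0,0]]]';python3 plan.py 560 231 248.5 40 0.9;  python3 - <<'E'
from h import *
c=cap("top","top4");d=cap("scene","scene4")
a=np.hstack([cv2.imread("pics/top4.png")[160:260,110:240],cv2.imread("pics/scene4.png")[210:310,220:350]])
cv2.imwrite("pics/v5.png",cv2.resize(a,None,fx=3,fy=3,interpolation=cv2.INTER_CUBIC))
E
```

```text
time: 13.45
ee_pos: [572.2, 231.2, 234.6]
tcp_rot: [0.667, -0.662, -0.245, -0.238]
wrist_force: [-0.3, 0.2, 0.4]
opening: 0.998
t 13.45 tcp [572.2 231.2 234.6] grasp [560.1 231.  248.9] lean 40.0 yaw 0.68 z.z 0.004 F [-0.3  0.2  0.4] T [ 0.03  0.68 -0.02] open 0.998 q [-0.25  0.37 -0.55  2.15  1.48  0.62 -0.4 ]
turn units [-0.01 -0.06 -0.  ]
shift units (after turn) [-0.008  0.005 -0.   ] mm [-0.1 -0.  -0.4]
```

View pics/v5.png

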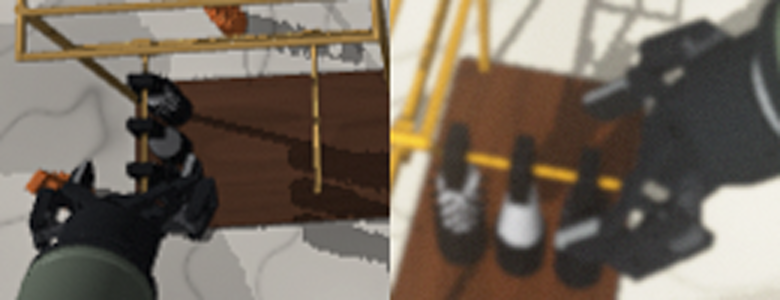

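```bash
python3 -m creep '[[[0,0,0,0,0,0,0.5],[0,0,0,0,0,0,0.8],[0,0,0,0,0,0,1],[0,0,0,0,0,0,1],[0,0,0,0,0,0,1],[0,0,0,0,0,0,1],[0,0,0,0,0,0,1]]]' 60;python3 plan.py
```

```text
time: 14.42
ee_pos: [572.7, 231.1, 234.0]
tcp_rot: [0.667, -0.662, -0.245, -0.239]
wrist_force: [1.6, 1.2, 4.0]
opening: 0.271
t 14.43 tcp [572.7 231.1 234. ] grasp [560.7 230.9 248.4] lean 39.99 yaw 0.65 z.z 0.004 F [1.6 1.2 4. ] T [ 0.19 -0.07  0.22] open 0.271 q [-0.25  0.37 -0.55  2.15  1.48  0.62 -0.4 ]
```

```bash
python3 -m creep '[[[0.077,-0.092,0,0,0,0,1],[0.077,-0.092,0,0,0,0,1],[0,0,0,0,0,0,1],[0,0,0,0,0,0,1]]]';python3 plan.py 490.5 230 260.5 40 0.9;  python3 - <<'E'
from h import *
c=cap("top","top5");d=cap("scene","scene5")
a=np.hstack([cv2.imread("pics/top5.png")[160:260,110:240],cv2.imread("pics/scene5.png")[210:310,220:350]])
cv2.imwrite("pics/v6.png",cv2.resize(a,None,fx=3,fy=3,interpolation=cv2.INTER_CUBIC))
E
```

```text
time: 14.92
ee_pos: [572.5, 230.8, 245.8]
tcp_rot: [0.667, -0.662, -0.245, -0.238]
wrist_force: [-0.2, 0.3, -1.3]
opening: 0.27
t 14.93 tcp [572.5 230.8 245.8] grasp [560.5 230.6 260.1] lean 39.96 yaw 0.64 z.z 0.004 F [-0.2  0.3 -1.3] T [-0.03  0.83  0.03] open 0.27 q [-0.24  0.35 -0.55  2.14  1.43  0.61 -0.34]
turn units [-0.   -0.06 -0.01]
shift units (after turn) [-1.067 -0.906  0.01 ] mm [-70.   -0.6   0.4]
```

View pics/v6.png

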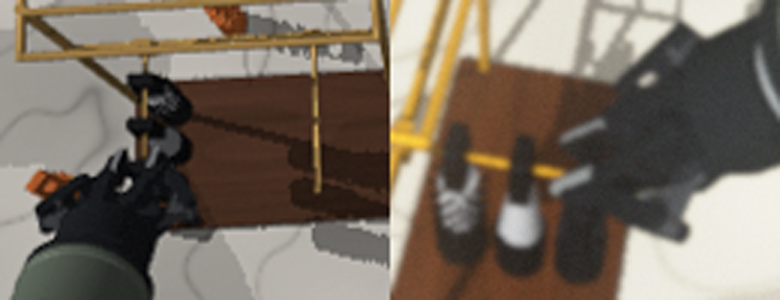

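```bash
python3 -m creep '[[[-0.18,-0.151,0,0,0,0,1],[-0.18,-0.151,0,0,0,0,1],[-0.18,-0.151,0,0,0,0,1],[-0.18,-0.151,0,0,0,0,1],[-0.18,-0.151,0,0,0,0,1],[-0.18,-0.151,0,0,0,0,1],[0,0,0,0,0,0,1],[0,0,0,0,0,0,1]]]';python3 plan.py 490 74.3 260.5 40 0.9;  python3 - <<'E'
from h import *
c=cap("top","top6");d=cap("scene","scene6")
a=np.hstack([cv2.imread("pics/top6.png")[160:260,110:240],cv2.imread("pics/scene6.png")[210:310,220:350]])
cv2.imwrite("pics/v7.png",cv2.resize(a,None,fx=3,fy=3,interpolation=cv2.INTER_CUBIC))
E
```

```text
time: 16.02
ee_pos: [502.3, 230.2, 246.0]
tcp_rot: [0.667, -0.662, -0.245, -0.239]
wrist_force: [0.7, -0.2, -1.1]
opening: 0.267
t 16.02 tcp [502.3 230.2 246. ] grasp [490.3 230.  260.3] lean 39.98 yaw 0.64 z.z 0.004 F [ 0.7 -0.2 -1.1] T [-0.01  0.8   0.02] open 0.267 q [-0.3   0.26 -0.6   2.27  1.42  0.65 -0.47]
turn units [-0.   -0.06 -0.  ]
shift units (after turn) [-0.04  -0.038 -3.113] mm [  -0.3 -155.7    0.2]
```

View pics/v7.png

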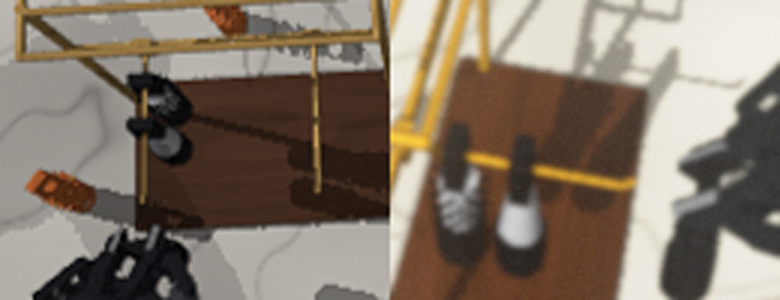

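```bash
python3 -m creep '[[[0,0,-0.445,0,0,0,1],[0,0,-0.445,0,0,0,1],[0,0,-0.445,0,0,0,1],[0,0,-0.445,0,0,0,1],[0,0,-0.445,0,0,0,1],[0,0,-0.445,0,0,0,1],[0,0,-0.445,0,0,0,1],[0,0,0,0,0,0,1],[0,0,0,0,0,0,1]]]';python3 plan.py 490 74.3 260.5 40 0.9;  python3 - <<'E'
from h import *
c=cap("top","top7");d=cap("scene","scene7")
a=np.hstack([cv2.imread("pics/top7.png")[160:260,150:280],cv2.imread("pics/scene7.png")[170:270,230:360]])
cv2.imwrite("pics/v8.png",cv2.resize(a,None,fx=3,fy=3,interpolation=cv2.INTER_CUBIC))
E
```

```text
time: 17.25
ee_pos: [504.0, 74.7, 245.3]
tcp_rot: [0.667, -0.662, -0.245, -0.239]
wrist_force: [-0.1, 0.1, -1.4]
opening: 0.27
t 17.25 tcp [504.   74.7 245.3] grasp [492.   74.5 259.6] lean 39.98 yaw 0.64 z.z 0.004 F [-0.1  0.1 -1.4] T [-0.04  0.81 -0.03] open 0.27 q [ 0.    0.14 -0.47  2.42  1.74  0.34 -0.5 ]
turn units [-0.   -0.06 -0.  ]
shift units (after turn) [-0.02  -0.039 -0.004] mm [-2.  -0.2  0.9]
```

View pics/v8.png

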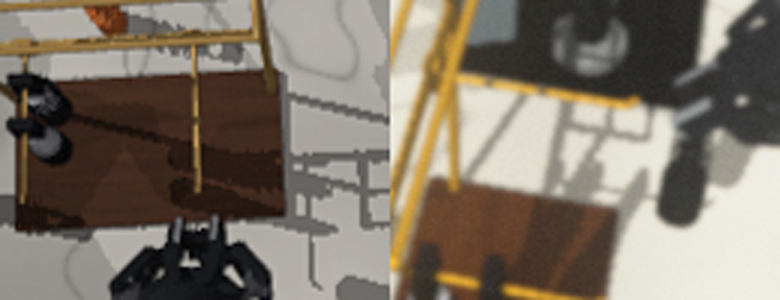

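```bash
python3 plan.py 606 76 260.5 40 0.9; python3 -m creep '[[[0.2,0.17,0,0,0,0,1],[0.2,0.17,0,0,0,0,1],[0.2,0.165,0,0,0,0,1],[0.2,0.165,0,0,0,0,1],[0,0,0,0,0,0,1],[0,0,0,0,0,0,1]]]';python3 plan.py 606 76 260.5 40 0.9;  python3 - <<'E'
from h import *
c=cap("top","top8");d=cap("scene","scene8")
a=np.hstack([cv2.imread("pics/top8.png")[160:260,150:280],cv2.imread("pics/scene8.png")[170:270,230:360]])
cv2.imwrite("pics/v9.png",cv2.resize(a,None,fx=3,fy=3,interpolation=cv2.INTER_CUBIC))
E
```

```text
t 17.35 tcp [503.9  75.1 245.2] grasp [491.9  74.9 259.6] lean 39.97 yaw 0.7 z.z 0.004 F [-0.2  0.7 -1.2] T [-0.02  0.75 -0.01] open 0.268 q [-0.    0.14 -0.47  2.42  1.74  0.34 -0.5 ]
turn units [-0.01 -0.05 -0.  ]
shift units (after turn) [ 1.76   1.452 -0.014] mm [114.1   1.1   0.9]
time: 18.1
ee_pos: [555.7, 75.0, 245.1]
tcp_rot: [0.667, -0.662, -0.245, -0.238]
wrist_force: [-0.1, 0.1, -0.1]
opening: 0.267
t 18.1 tcp [555.7  75.  245.1] grasp [543.7  74.8 259.4] lean 39.95 yaw 0.65 z.z 0.004 F [-0.1  0.1 -0.1] T [-0.01  0.76 -0.04] open 0.267 q [ 0.01  0.22 -0.43  2.31  1.7   0.32 -0.39]
turn units [-0.   -0.06 -0.01]
shift units (after turn) [0.969 0.785 0.005] mm [62.3  1.2  1.1]
```

View pics/v9.png

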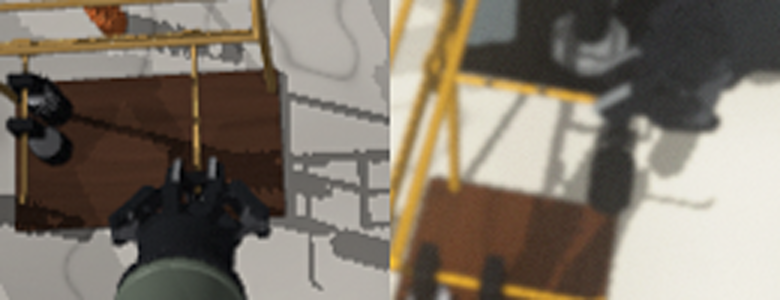

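```bash
python3 -m creep '[[[0.24,0.195,0,0,0,0,1],[0.24,0.195,0,0,0,0,1],[0.24,0.195,0,0,0,0,1],[0.24,0.195,0,0,0,0,1],[0,0,0,0,0,0,1],[0,0,0,0,0,0,1]]]';python3 plan.py 606 76 249 40 0.9
```

```text
time: 18.95
ee_pos: [617.2, 75.7, 246.1]
tcp_rot: [0.667, -0.662, -0.245, -0.238]
wrist_force: [-0.0, -0.2, -0.8]
opening: 0.267
t 18.95 tcp [617.2  75.7 246.1] grasp [605.1  75.5 260.4] lean 39.95 yaw 0.66 z.z 0.004 F [-0.  -0.2 -0.8] T [ 0.    0.82 -0.03] open 0.267 q [-0.    0.3  -0.38  2.18  1.58  0.31 -0.22]
turn units [-0.   -0.06 -0.01]
shift units (after turn) [-0.133  0.186  0.01 ] mm [  0.9   0.5 -11.4]
```

```bash
python3 -m creep '[[[-0.07,0.084,0,0,0,0,1],[-0.07,0.084,0,0,0,0,1],[0,0,0,0,0,0,1],[0,0,0,0,0,0,1]]]';python3 plan.py 606 76 248.4 40 0.9
```

```text
time: 19.45
ee_pos: [617.7, 75.7, 235.5]
tcp_rot: [0.667, -0.662, -0.245, -0.238]
wrist_force: [-0.2, 0.3, -1.3]
opening: 0.272
t 19.45 tcp [617.7  75.7 235.5] grasp [605.7  75.5 249.9] lean 39.98 yaw 0.65 z.z 0.004 F [-0.2  0.3 -1.3] T [-0.02  0.83  0.06] open 0.272 q [ 0.01  0.32 -0.39  2.19  1.67  0.32 -0.31]
turn units [-0.   -0.06 -0.  ]
shift units (after turn) [-0.013  0.027  0.009] mm [ 0.3  0.5 -1.5]
```

```bash
python3 -m creep '[[[-0.022,0.026,0,0,0,0,1],[0,0,0,0,0,0,1],[0,0,0,0,0,0,1]]]';python3 plan.py 606 76 248.4 40 0.9
```

```text
time: 19.82
ee_pos: [618.0, 75.8, 234.0]
tcp_rot: [0.667, -0.662, -0.245, -0.239]
wrist_force: [-3.2, -0.4, 6.0]
opening: 0.269
t 19.82 tcp [618.   75.8 234. ] grasp [606.   75.6 248.4] lean 40.02 yaw 0.65 z.z 0.004 F [-3.2 -0.4  6. ] T [-0.06  0.49 -0.04] open 0.269 q [ 0.01  0.33 -0.39  2.19  1.69  0.32 -0.32]
turn units [-0.   -0.06  0.  ]
shift units (after turn) [ 0.001 -0.     0.008] mm [0.  0.4 0. ]
```

Contact on the wire (Fz +6). Let go and check.

```bash
python3 -m creep '[[[0,0,0,0,0,0,0.7],[0,0,0,0,0,0,0.6],[0,0,0,0,0,0,0.3],[0,0,0,0,0,0,0],[0,0,0,0,0,0,0],[0,0,0,0,0,0,0]]]';python3 - <<'E'
from h import *
c=cap("top","top9");d=cap("scene","scene9")
a=np.hstack([cv2.imread("pics/top9.png")[160:260,150:280],cv2.imread("pics/scene9.png")[170:270,230:360]])
cv2.imwrite("pics/v10.png",cv2.resize(a,None,fx=3,fy=3,interpolation=cv2.INTER_CUBIC))
E
python3 plan.py 500 75 330 40 0.9
```

```text
time: 20.58
ee_pos: [617.9, 75.7, 233.6]
tcp_rot: [0.667, -0.662, -0.245, -0.238]
wrist_force: [0.3, -0.6, 0.1]
opening: 0.998
t 20.68 tcp [617.9  75.7 233.6] grasp [605.9  75.6 247.9] lean 39.97 yaw 0.65 z.z 0.004 F [-0.3  0.6 -0.1] T [0.03 0.63 0.04] open 1.001 q [ 0.01  0.33 -0.39  2.19  1.69  0.32 -0.32]
turn units [-0.   -0.06 -0.  ]
shift units (after turn) [-0.567 -2.618  0.022] mm [-105.9   -0.6   82.1]
```

View pics/v10.png

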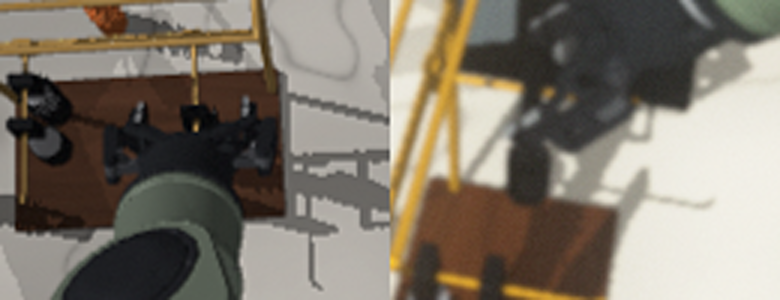

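```bash
python3 -m creep '[[[0,-0.4,0,0,0,0,0],[0,-0.5,0,0,0,0,0],[0,-0.5,0,0,0,0,0],[0,-0.5,0,0,0,0,0],[0,-0.4,0.3,0,0,0,0],[0,0,0.5,0,0,0,0],[0,0,0.5,0,0,0,0],[0,0,0.5,0,0,0,0],[0,0,0.5,0,0,0,0],[0,0,0.5,0,0,0,0],[0,0,0.3,0,0,0,0],[0,0,0,0,0,0,0]]]';python3 plan.py 600.3 231.4 248.4 40 0.9
```

```text
time: 22.18
ee_pos: [542.1, 230.2, 322.2]
tcp_rot: [0.667, -0.662, -0.245, -0.238]
wrist_force: [0.9, -0.7, -0.2]
opening: 0.997
t 22.18 tcp [542.1 230.2 322.2] grasp [530.1 230.  336.5] lean 39.95 yaw 0.72 z.z 0.004 F [ 0.9 -0.7 -0.2] T [ 0.03  0.65 -0.06] open 0.997 q [-0.24  0.18 -0.57  2.11  1.1   0.63 -0.03]
turn units [-0.01 -0.05 -0.01]
shift units (after turn) [-0.057  2.252  0.006] mm [ 70.2   1.4 -88.1]
```

```bash
python3 -m creep '[[[-0.01,0.4,0,0,0,0,0],[-0.01,0.4,0,0,0,0,0],[-0.01,0.4,0,0,0,0,0],[-0.01,0.4,0,0,0,0,0],[-0.02,0.4,0,0,0,0,0],[0,0.25,0.01,0,0,0,0],[0,0,0,0,0,0,0],[0,0,0,0,0,0,0]]]';python3 plan.py 600.3 231.4 248.4 40 0.9;python3 - <<'E'
from h import *
c=cap("top","top10");d=cap("scene","scene10")
a=np.hstack([cv2.imread("pics/top10.png")[160:260,110:240],cv2.imread("pics/scene10.png")[190:290,220:350]])
cv2.imwrite("pics/v11.png",cv2.resize(a,None,fx=3,fy=3,interpolation=cv2.INTER_CUBIC))
E
```

```text
time: 23.18
ee_pos: [612.1, 231.1, 234.7]
tcp_rot: [0.667, -0.662, -0.245, -0.239]
wrist_force: [-0.2, -0.9, -0.2]
opening: 0.999
t 23.18 tcp [612.1 231.1 234.7] grasp [600.  230.9 249.1] lean 39.99 yaw 0.65 z.z 0.004 F [-0.2 -0.9 -0.2] T [0.05 0.65 0.02] open 0.999 q [-0.26  0.41 -0.48  2.07  1.45  0.58 -0.31]
turn units [-0.   -0.06 -0.  ]
shift units (after turn) [-0.004  0.014  0.01 ] mm [ 0.3  0.5 -0.7]
```

View pics/v11.png

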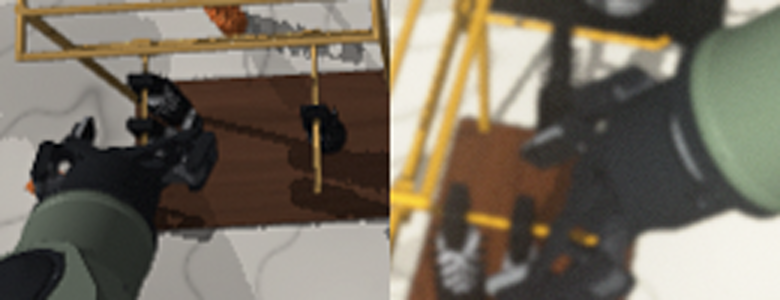

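Straddling the wand; paddle hangs on hook B. Close and lift.

```bash
python3 -m creep '[[[0,0.014,0.01,0,0,0,0.5],[0,0,0,0,0,0,0.8],[0,0,0,0,0,0,1],[0,0,0,0,0,0,1],[0,0,0,0,0,0,1],[0,0,0,0,0,0,1]]]' 60;python3 plan.py; python3 -m creep '[[[0.077,-0.092,0,0,0,0,1],[0.077,-0.092,0,0,0,0,1],[0,0,0,0,0,0,1],[0,0,0,0,0,0,1]]]'; python3 plan.py 490 230 260.5 40 0.9
```

```text
time: 24.02
ee_pos: [612.8, 231.8, 233.9]
tcp_rot: [0.667, -0.662, -0.245, -0.239]
wrist_force: [2.3, 0.7, 3.0]
opening: 0.27
t 24.02 tcp [612.8 231.8 233.9] grasp [600.8 231.6 248.2] lean 39.99 yaw 0.66 z.z 0.004 F [2.3 0.7 3. ] T [0.11 0.22 0.05] open 0.27 q [-0.26  0.41 -0.48  2.07  1.46  0.58 -0.32]
time: 24.52
ee_pos: [612.6, 231.6, 245.7]
tcp_rot: [0.667, -0.662, -0.245, -0.238]
wrist_force: [-0.8, -0.6, -1.2]
opening: 0.267
t 24.52 tcp [612.6 231.6 245.7] grasp [600.6 231.4 260. ] lean 39.97 yaw 0.65 z.z 0.004 F [-0.8 -0.6 -1.2] T [-0.02  0.76 -0.01] open 0.267 q [-0.26  0.39 -0.49  2.06  1.4   0.58 -0.26]
turn units [-0.   -0.06 -0.  ]
shift units (after turn) [-1.688 -1.43   0.007] mm [-110.6   -1.4    0.5]
```

```bash
python3 -m creep '[[[-0.18,-0.153,0,0,0,0,1],[-0.18,-0.153,0,0,0,0,1],[-0.18,-0.153,0,0,0,0,1],[-0.18,-0.153,0,0,0,0,1],[-0.18,-0.153,0,0,0,0,1],[-0.18,-0.153,0,0,0,0,1],[-0.18,-0.153,0,0,0,0,1],[-0.18,-0.153,0,0,0,0,1],[-0.18,-0.153,0,0,0,0,1],[0,0,0,0,0,0,1],[0,0,0,0,0,0,1]]]';python3 plan.py 493 74.7 260.5 40 0.9
```

```text
time: 25.9
ee_pos: [506.6, 230.5, 246.5]
tcp_rot: [0.667, -0.662, -0.245, -0.239]
wrist_force: [-0.2, 1.2, -1.1]
opening: 0.273
t 25.9 tcp [506.6 230.5 246.5] grasp [494.6 230.3 260.8] lean 39.98 yaw 0.64 z.z 0.004 F [-0.2  1.2 -1.1] T [-0.02  0.79  0.04] open 0.273 q [-0.34  0.26 -0.55  2.26  1.42  0.63 -0.46]
turn units [-0.   -0.06 -0.  ]
shift units (after turn) [-0.066 -0.047 -3.111] mm [  -1.6 -155.6   -0.3]
```

```bash
python3 -m creep '[[[0,0,-0.445,0,0,0,1],[0,0,-0.445,0,0,0,1],[0,0,-0.445,0,0,0,1],[0,0,-0.445,0,0,0,1],[0,0,-0.445,0,0,0,1],[0,0,-0.445,0,0,0,1],[0,0,-0.445,0,0,0,1],[0,0,0,0,0,0,1],[0,0,0,0,0,0,1]]]';python3 plan.py 562 75.3 260.5 40 0.9;  python3 - <<'E'
from h import *
c=cap("top","top11");d=cap("scene","scene11")
a=np.hstack([cv2.imread("pics/top11.png")[160:260,150:280],cv2.imread("pics/scene11.png")[170:270,230:360]])
cv2.imwrite("pics/v12.png",cv2.resize(a,None,fx=3,fy=3,interpolation=cv2.INTER_CUBIC))
E
```

```text
time: 27.02
ee_pos: [508.4, 75.0, 245.9]
tcp_rot: [0.667, -0.662, -0.245, -0.239]
wrist_force: [-0.4, -0.2, -0.7]
opening: 0.27
t 27.02 tcp [508.4  75.  245.9] grasp [496.4  74.8 260.2] lean 39.98 yaw 0.64 z.z 0.004 F [-0.4 -0.2 -0.7] T [ 0.    0.79 -0.04] open 0.27 q [-0.05  0.14 -0.41  2.41  1.74  0.33 -0.49]
turn units [-0.   -0.06 -0.  ]
shift units (after turn) [ 1.01   0.839 -0.01 ] mm [65.6  0.5  0.3]
```

View pics/v12.png

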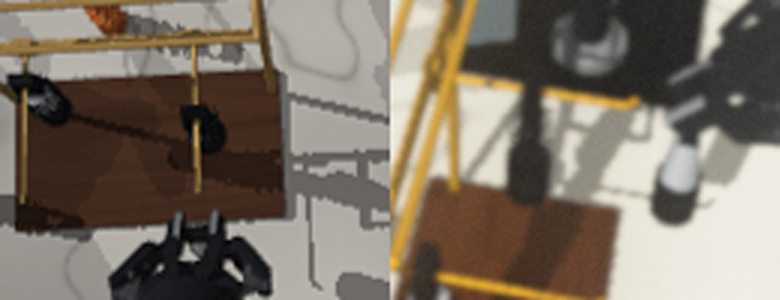

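```bash
python3 -m creep '[[[0.2,0.168,0,0,0,0,1],[0.2,0.168,0,0,0,0,1],[0.2,0.168,0,0,0,0,1],[0.2,0.168,0,0,0,0,1],[0.2,0.168,0,0,0,0,1],[0,0,0,0,0,0,1],[-0.07,0.084,0,0,0,0,1],[-0.07,0.084,0,0,0,0,1],[0,0,0,0,0,0,1],[0,0,0,0,0,0,1]]]';python3 plan.py 562 75.3 248.4 40 0.9
```

```text
time: 28.38
ee_pos: [573.3, 75.5, 235.0]
tcp_rot: [0.667, -0.662, -0.245, -0.238]
wrist_force: [0.0, -0.4, 0.1]
opening: 0.268
t 28.38 tcp [573.3  75.5 235. ] grasp [561.3  75.3 249.3] lean 39.98 yaw 0.65 z.z 0.004 F [ 0.  -0.4  0.1] T [-0.    0.72 -0.01] open 0.268 q [-0.03  0.26 -0.38  2.28  1.77  0.32 -0.45]
turn units [-0.   -0.06 -0.  ]
shift units (after turn) [-0.001  0.022  0.   ] mm [ 0.7  0.  -0.9]
```

```bash
python3 -m creep '[[[-0.018,0.022,0,0,0,0,1],[0,0,0,0,0,0,1],[0,0,0,0,0,0,1]]]';python3 plan.py; python3 -m creep '[[[0,0,0,0,0,0,0.7],[0,0,0,0,0,0,0.6],[0,0,0,0,0,0,0.3],[0,0,0,0,0,0,0],[0,0,0,0,0,0,0],[0,0,0,0,0,0,0],[0,-0.4,0,0,0,0,0],[0,-0.5,0,0,0,0,0],[0,-0.5,0,0,0,0,0],[0,-0.3,0,0,0,0,0],[0,0,0,0,0,0,0]]]';python3 - <<'E'
from h import *
c=cap("top","top12");d=cap("scene","scene12")
a=np.hstack([cv2.imread("pics/top12.png")[160:260,150:280],cv2.imread("pics/scene12.png")[170:270,230:360]])
cv2.imwrite("pics/v13.png",cv2.resize(a,None,fx=3,fy=3,interpolation=cv2.INTER_CUBIC))
E
python3 plan.py 640.5 232 248.4 40 0.9
```

```text
time: 28.75
ee_pos: [573.6, 75.5, 233.7]
tcp_rot: [0.667, -0.662, -0.245, -0.239]
wrist_force: [-2.1, -0.7, 4.9]
opening: 0.266
t 28.75 tcp [573.6  75.5 233.7] grasp [561.6  75.3 248.1] lean 40.01 yaw 0.65 z.z 0.004 F [-2.1 -0.7  4.9] T [-0.04  0.46 -0.04] open 0.266 q [-0.03  0.26 -0.38  2.29  1.78  0.33 -0.46]
time: 30.12
ee_pos: [518.9, 74.6, 299.4]
tcp_rot: [0.667, -0.662, -0.246, -0.239]
wrist_force: [0.1, -0.3, -0.1]
opening: 0.998
t 30.23 tcp [519.1  74.5 298.3] grasp [507.1  74.3 312.6] lean 39.98 yaw 0.64 z.z 0.004 F [-0.2  0.  -0.8] T [-0.01  0.68  0.02] open 1.002 q [-0.07  0.05 -0.35  2.32  1.16  0.29  0.11]
turn units [-0.   -0.06 -0.  ]
shift units (after turn) [1.257 2.73  3.111] mm [133.4 157.7 -64.2]
```

View pics/v13.png

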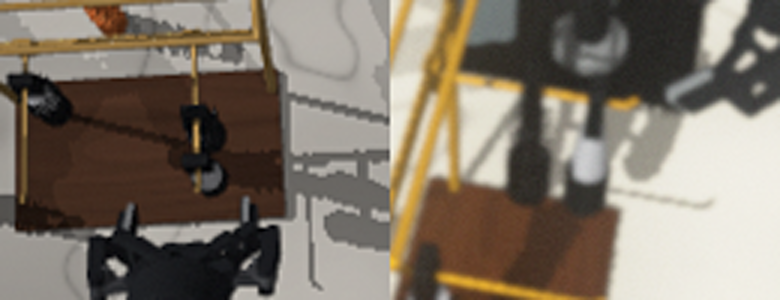

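```bash
python3 -m creep '[[[0,0,0.5,0,0,0,0],[0,0,0.5,0,0,0,0],[0,0,0.5,0,0,0,0],[0,0,0.5,0,0,0,0],[0.2,0,0.5,0,0,0,0],[0.4,0,0.5,0,0,0,0],[0.4,0,0.11,0,0,0,0],[0.25,0.4,0,0,0,0,0],[0,0.4,0,0,0,0,0],[0,0.4,0,0,0,0,0],[0,0.4,0,0,0,0,0],[0,0,0,0,0,0,0]]]';python3 plan.py 640.5 232 248.4 40 0.9
```

```text
time: 31.72
ee_pos: [616.6, 230.9, 275.7]
tcp_rot: [0.667, -0.663, -0.244, -0.238]
wrist_force: [-0.5, 0.3, 0.2]
opening: 0.999
t 31.73 tcp [616.6 230.9 275.7] grasp [604.6 230.7 290. ] lean 39.82 yaw 0.61 z.z 0.003 F [-0.5  0.3  0.2] T [-0.01  0.68 -0.  ] open 0.999 q [-0.28  0.34 -0.44  2.02  1.26  0.57 -0.11]
turn units [ 0.01 -0.06 -0.03]
shift units (after turn) [0.016 1.099 0.014] mm [ 35.9   1.3 -41.6]
```

```bash
python3 -m creep '[[[0,0.4,0.01,0,0,0.03,0],[0.01,0.4,0.01,0,0,0,0],[0.01,0.3,0,0,0,0,0],[0,0,0,0,0,0,0],[0,0,0,0,0,0,0]]]';python3 plan.py 640.5 232 248.4 40 0.9;python3 - <<'E'
from h import *
c=cap("top","top13");d=cap("scene","scene13")
a=np.hstack([cv2.imread("pics/top13.png")[150:250,110:240],cv2.imread("pics/scene13.png")[190:290,220:350]])
cv2.imwrite("pics/v14.png",cv2.resize(a,None,fx=3,fy=3,interpolation=cv2.INTER_CUBIC))
E
```

```text
time: 32.35
ee_pos: [652.1, 233.1, 236.9]
tcp_rot: [0.668, -0.662, -0.244, -0.237]
wrist_force: [0.4, 0.1, 1.3]
opening: 0.997
t 32.35 tcp [652.1 233.1 236.9] grasp [640.2 232.9 251.3] lean 39.82 yaw 0.66 z.z 0.004 F [0.4 0.1 1.3] T [0.01 0.66 0.02] open 0.997 q [-0.29  0.44 -0.4   1.98  1.39  0.54 -0.2 ]
turn units [-0.01 -0.06 -0.03]
shift units (after turn) [-0.031  0.048 -0.019] mm [ 0.4 -0.9 -2.8]
```

View pics/v14.png

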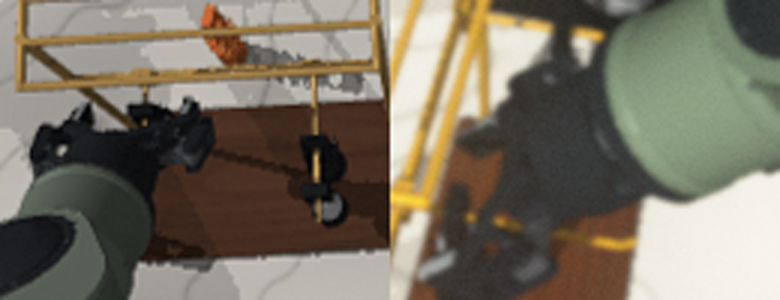

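```bash
python3 -m creep '[[[-0.03,0.046,-0.014,0,0,0.03,0],[0,0,0,0,0,0,0],[0,0,0,0,0,0,0.5],[0,0,0,0,0,0,0.8],[0,0,0,0,0,0,1],[0,0,0,0,0,0,1],[0,0,0,0,0,0,1],[0,0,0,0,0,0,1]]]' 90;python3 plan.py;python3 -m creep '[[[0.077,-0.092,0,0,0,0,1],[0.077,-0.092,0,0,0,0,1],[0,0,0,0,0,0,1],[0,0,0,0,0,0,1]]]'; python3 plan.py 494 230 260.5 40 0.9
```

```text
time: 33.45
ee_pos: [652.8, 232.3, 233.8]
tcp_rot: [0.668, -0.662, -0.243, -0.237]
wrist_force: [0.2, 0.7, 2.9]
opening: 0.264
t 33.45 tcp [652.8 232.3 233.8] grasp [640.9 232.1 248.2] lean 39.65 yaw 0.65 z.z 0.004 F [0.2 0.7 2.9] T [0.06 0.18 0.03] open 0.264 q [-0.29  0.45 -0.4   1.98  1.39  0.54 -0.2 ]
time: 33.95
ee_pos: [652.7, 232.0, 245.6]
tcp_rot: [0.668, -0.663, -0.243, -0.236]
wrist_force: [0.4, -0.6, -0.7]
opening: 0.263
t 33.95 tcp [652.7 232.  245.6] grasp [640.8 231.8 260. ] lean 39.62 yaw 0.64 z.z 0.004 F [ 0.4 -0.6 -0.7] T [0.   0.82 0.03] open 0.263 q [-0.28  0.43 -0.41  1.97  1.34  0.54 -0.15]
turn units [-0.   -0.06 -0.07]
shift units (after turn) [-2.24  -1.895  0.01 ] mm [-146.7   -1.8    0.6]
```

```bash
python3 -m creep '[[[-0.188,-0.156,0,0,0,0,1],[-0.188,-0.156,0,0,0,0,1],[-0.188,-0.156,0,0,0,0,1],[-0.188,-0.156,0,0,0,0,1],[-0.188,-0.156,0,0,0,0,1],[-0.188,-0.156,0,0,0,0,1],[-0.188,-0.156,0,0,0,0,1],[-0.188,-0.156,0,0,0,0,1],[-0.188,-0.156,0,0,0,0,1],[-0.188,-0.156,0,0,0,0,1],[-0.188,-0.156,0,0,0,0,1],[0,0,0,0,0,0,1]]]';python3 plan.py 500 -178 330 40 0.9;  python3 - <<'E'
from h import *
c=cap("top","top14");d=cap("scene","scene14")
a=np.hstack([cv2.imread("pics/top14.png")[160:260,110:240],cv2.imread("pics/scene14.png")[210:310,270:400]])
cv2.imwrite("pics/v15.png",cv2.resize(a,None,fx=3,fy=3,interpolation=cv2.INTER_CUBIC))
E
```

```text
time: 35.45
ee_pos: [517.8, 230.8, 245.9]
tcp_rot: [0.668, -0.662, -0.243, -0.236]
wrist_force: [-0.2, 0.3, -1.0]
opening: 0.261
t 35.45 tcp [517.8 230.8 245.9] grasp [505.8 230.6 260.3] lean 39.63 yaw 0.69 z.z 0.004 F [-0.2  0.3 -1. ] T [ 0.02  0.77 -0.04] open 0.261 q [-0.38  0.27 -0.47  2.24  1.4   0.6  -0.42]
turn units [-0.01 -0.05 -0.06]
shift units (after turn) [ 0.711 -1.225 -8.17 ] mm [  -5.7 -408.6   69.8]
```

View pics/v15.png

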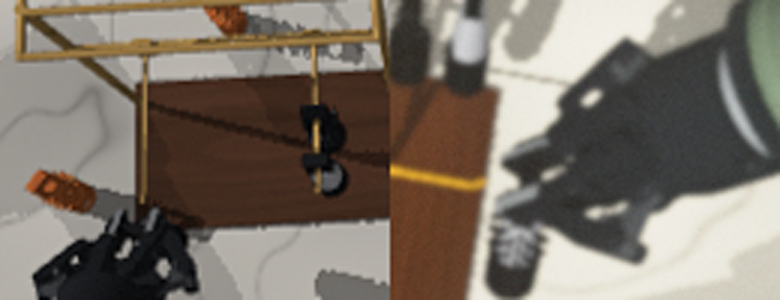

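```bash
python3 -m creep '[[[0.25,-0.31,0,0,0,0,1],[0.25,-0.31,0,0,0,0,1],[0.25,-0.31,0,0,0,0,1],[0,0,-0.5,0,0,0,1],[0,0,-0.5,0,0,0,1],[0,0,-0.5,0,0,0,1],[0,0,-0.5,0,0,0,1],[0,0,-0.5,0,0,0,1],[0,0,-0.5,0,0,0,1],[0,0,-0.5,0,0,0,1]]]';python3 plan.py 560 -178 340 40 0.9
```

```text
time: 36.8
ee_pos: [519.9, 54.3, 304.9]
tcp_rot: [0.668, -0.663, -0.243, -0.237]
wrist_force: [0.1, 0.5, -1.6]
opening: 0.258
t 36.8 tcp [519.9  54.3 304.9] grasp [508.   54.1 319.3] lean 39.65 yaw 0.62 z.z 0.004 F [ 0.1  0.5 -1.6] T [-0.01  0.77  0.06] open 0.258 q [-0.05  0.03 -0.31  2.32  1.02  0.26  0.3 ]
turn units [ 0.   -0.06 -0.06]
shift units (after turn) [ 1.009  0.305 -4.657] mm [  52.1 -232.1   20.7]
```

```bash
python3 -m creep '[[[0,0,-0.5,0,0,0,1],[0.1,0.03,-0.5,0,0,0,1],[0.2,0.06,-0.5,0,0,0,1],[0.2,0.06,-0.5,0,0,0,1],[0.2,0.06,-0.5,0,0,0,1],[0.2,0.06,-0.5,0,0,0,1]]]';python3 plan.py 560 -178 340 40 -5
```

```text
time: 37.55
ee_pos: [559.4, -81.4, 320.7]
tcp_rot: [0.668, -0.664, -0.241, -0.235]
wrist_force: [-0.8, 0.2, -1.8]
opening: 0.261
t 37.55 tcp [559.4 -81.4 320.7] grasp [547.6 -81.5 335.2] lean 39.4 yaw 0.57 z.z 0.002 F [-0.8  0.2 -1.8] T [0.   0.82 0.03] open 0.261 q [ 0.67  0.11 -0.63  2.19  0.09  0.18  1.55]
turn units [-0.64  0.74 -0.11]
shift units (after turn) [ 0.385  0.195 -1.925] mm [ 12.5 -97.7   4.9]
```

```bash
python3 -m creep '[[[0.1,0.05,-0.3,0,0,0,1],[0.1,0.05,-0.3,0,0,0,1],[0.1,0.05,-0.3,0,0,0,1],[0.1,0.05,-0.3,0,0,0,1],[0,0,0,0,0,0,1]]]';python3 plan.py 560 -178 340 40 -5
```

```text
time: 38.17
ee_pos: [581.6, -141.3, 325.1]
tcp_rot: [0.668, -0.664, -0.241, -0.236]
wrist_force: [-0.1, 0.5, 0.1]
opening: 0.264
t 38.17 tcp [ 581.6 -141.3  325.1] grasp [ 569.7 -141.4  339.5] lean 39.37 yaw 0.48 z.z 0.003 F [-0.1  0.5  0.1] T [0.05 0.74 0.07] open 0.264 q [ 0.88  0.19 -0.74  2.1  -0.02  0.23  1.79]
turn units [-0.63  0.72 -0.11]
shift units (after turn) [-0.089 -0.089 -0.769] mm [ -9.6 -37.8   0.6]
```

```bash
python3 -m creep '[[[0,0,0,-0.62,0.72,-0.05,1],[0.15,0.09,-0.37,0,0,0,1],[0.15,0.09,-0.37,0,0,0,1],[0,0,0,0,0,0,1],[0,0,0,0,0,0,1]]]';python3 plan.py 588 -178.5 310 39.65 -5;  python3 - <<'E'
from h import *
c=cap("top","top15");d=cap("scene","scene15")
a=np.hstack([cv2.imread("pics/top15.png")[160:260,250:380],cv2.imread("pics/scene15.png")[90:190,250:380]])
cv2.imwrite("pics/v16.png",cv2.resize(a,None,fx=3,fy=3,interpolation=cv2.INTER_CUBIC))
E
```

```text
time: 38.8
ee_pos: [596.3, -177.3, 326.2]
tcp_rot: [-0.659, 0.672, 0.221, 0.255]
wrist_force: [0.4, 0.8, -1.1]
opening: 0.258
t 38.8 tcp [ 596.3 -177.3  326.2] grasp [ 584.4 -176.6  340.7] lean 39.27 yaw -2.96 z.z -0.001 F [ 0.4  0.8 -1.1] T [ 0.02  0.76 -0.  ] open 0.258 q [ 0.82  0.21 -0.64  2.05  0.04  0.24  1.72]
turn units [-0.22  0.28 -0.06]
shift units (after turn) [-0.332  0.52  -0.039] mm [  3.6  -2.3 -30.6]
```

View pics/v16.png

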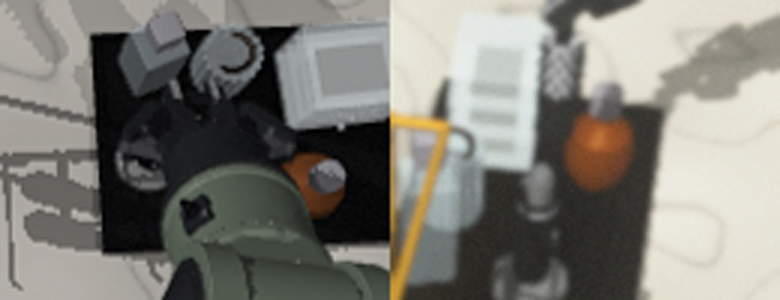

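```bash
python3 -m creep '[[[0,0,0,-0.22,0.28,0.05,1],[-0.16,0.28,-0.03,0,0,0,1],[-0.16,0.28,0,0,0,0,1],[0,0,0,0,0,0,1],[0,0,0,0,0,0,1]]]';python3 plan.py 588 -178.5 300 39.65 -5;  python3 - <<'E'
from h import *
d=cap("scene","scene16")
for i in range(3): pass
a=cv2.imread("pics/scene16.png")[100:200,260:340]
cv2.imwrite("pics/v17.png",cv2.resize(np.clip(a*1.8,0,255).astype(np.uint8),None,fx=6,fy=6,interpolation=cv2.INTER_CUBIC))
G=d["frame"].astype(float).mean(2); np.set_printoptions(linewidth=200); print(G[120:164,286:314].round().astype(int))
g=np.array([588.,-178.2,0])
for z in(125,142,159,176,190,214): print(z,proj(d,[588,-178.2,z]).round(1))
E
```

```text
time: 39.52
ee_pos: [602.0, -179.6, 295.5]
tcp_rot: [-0.655, 0.676, 0.208, 0.266]
wrist_force: [-0.3, -0.3, -1.4]
opening: 0.259
t 39.52 tcp [ 602.  -179.6  295.5] grasp [ 590.3 -178.5  310. ] lean 39.03 yaw -4.99 z.z -0.001 F [-0.3 -0.3 -1.4] T [ 0.09  0.78 -0.02] open 0.259 q [ 0.67  0.25 -0.5   2.08  0.18  0.16  1.55]
turn units [ 0.    0.01 -0.09]
shift units (after turn) [-0.159  0.125 -0.003] mm [-2.1  0.  -9.9]
[[180 179 180 ... 116 128 150]
 [185 187 182 ... 103 112 132]
 [199 200 196 ...  78  83  95]
 ...
 [ 42  39  44 ...  39  41  39]
 [ 43  40  41 ...  41  39  37]
 [ 40  43  41 ...  38  40  39]]
125 [299.4 155.6]
142 [299.9 151. ]
159 [300.5 146.3]
176 [301.  141.5]
190 [301.5 137.4]
214 [302.3 130.2]
```

View pics/v17.png

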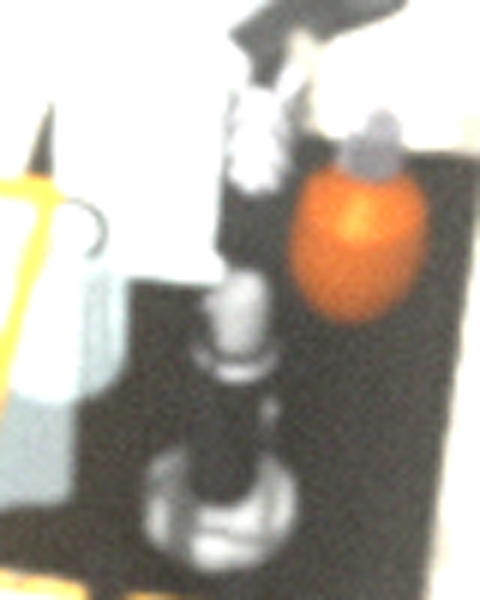

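```bash
python3 -m creep '[[[-0.15,0.11,0,0,0,0.06,1],[0,0,0,0,0,0,1]]]';python3 plan.py 588 -178.5 290 39.65 -5
```

```text
time: 39.83
ee_pos: [599.2, -180.1, 286.8]
tcp_rot: [-0.656, 0.677, 0.205, 0.263]
wrist_force: [0.2, -0.7, -1.7]
opening: 0.26
t 39.83 tcp [ 599.2 -180.1  286.8] grasp [ 587.6 -179.1  301.4] lean 38.59 yaw -5.03 z.z -0.001 F [ 0.2 -0.7 -1.7] T [ 0.03  0.81 -0.04] open 0.26 q [ 0.77  0.28 -0.62  2.09  0.44  0.17  1.3 ]
turn units [ 0.01  0.   -0.17]
shift units (after turn) [-0.133  0.18   0.012] mm [  0.7   0.6 -11.2]
```

```bash
python3 -m creep '[[[0,0,0,0,0,0.2,1],[0,0,0,0,0,0,1]]]';python3 plan.py 588 -178.5 290 39.65 -5
```

```text
time: 40.08
ee_pos: [599.8, -179.6, 287.2]
tcp_rot: [-0.659, 0.679, 0.198, 0.257]
wrist_force: [0.6, 0.2, -1.7]
opening: 0.266
t 40.08 tcp [ 599.8 -179.6  287.2] grasp [ 588.5 -178.6  302. ] lean 37.44 yaw -5.01 z.z -0.0 F [ 0.6  0.2 -1.7] T [ 0.06  0.73 -0.01] open 0.266 q [ 0.78  0.28 -0.64  2.07  0.43  0.21  1.32]
turn units [ 0.    0.   -0.37]
shift units (after turn) [-0.147  0.179  0.001] mm [  0.1   0.  -11.6]
```

```bash
python3 -m creep '[[[0,0,0,0,0,-0.37,1],[-0.07,0.09,0,0,0,0,1],[0,0,0,0,0,0,1]]]';python3 plan.py 588 -178.5 290 39.65 -5;  python3 - <<'E'
from h import *
d=cap("scene","scene17")
a=cv2.imread("pics/scene17.png")[100:200,260:340]
cv2.imwrite("pics/v18.png",cv2.resize(np.clip(a*1.8,0,255).astype(np.uint8),None,fx=6,fy=6,interpolation=cv2.INTER_CUBIC))
E
```

```text
time: 40.45
ee_pos: [599.4, -179.6, 280.6]
tcp_rot: [-0.654, 0.675, 0.21, 0.268]
wrist_force: [0.2, -0.1, -1.3]
opening: 0.263
t 40.45 tcp [ 599.4 -179.6  280.6] grasp [ 587.6 -178.6  295. ] lean 39.5 yaw -5.01 z.z -0.0 F [ 0.2 -0.1 -1.3] T [ 0.11  0.8  -0.  ] open 0.263 q [ 0.87  0.31 -0.74  2.1   0.81  0.16  0.96]
turn units [ 0.    0.   -0.01]
shift units (after turn) [-0.057  0.083  0.003] mm [ 0.5  0.1 -5. ]
```

View pics/v18.png

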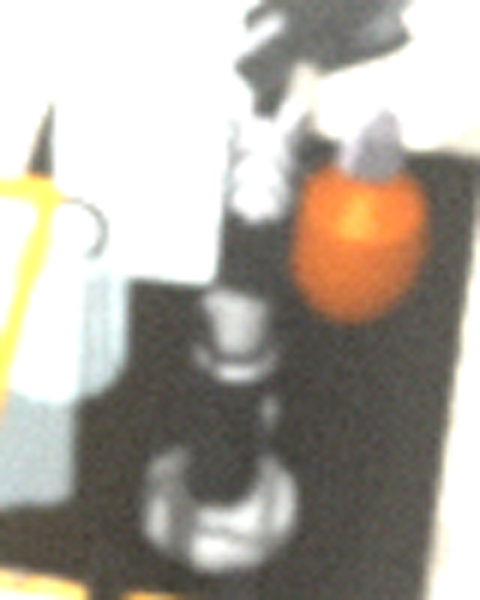

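```bash
python3 -m creep '[[[-0.07,0.1,0,0,0,0,1],[-0.07,0.1,0,0,0,0,1],[0,0,0,0,0,0,1]]]';python3 plan.py 588.3 -178.4 275 39.65 -5
```

```text
time: 40.88
ee_pos: [600.7, -179.7, 268.7]
tcp_rot: [-0.654, 0.675, 0.211, 0.268]
wrist_force: [1.3, -0.6, 0.2]
opening: 0.26
t 40.88 tcp [ 600.7 -179.7  268.7] grasp [ 588.8 -178.6  283.1] lean 39.52 yaw -4.99 z.z -0.001 F [ 1.3 -0.6  0.2] T [-0.09  0.7  -0.08] open 0.26 q [ 0.89  0.34 -0.77  2.11  1.04  0.16  0.73]
turn units [ 0.    0.01 -0.  ]
shift units (after turn) [-0.111  0.119  0.004] mm [-0.5  0.2 -8.1]
```

```bash
python3 -m creep '[[[-0.055,0.06,0,0,0,0,1],[-0.055,0.06,0,0,0,0,1],[0,0,0,0,0,0,1]]]';python3 plan.py 588.3 -178.4 268 39.65 -5
```

```text
time: 41.25
ee_pos: [600.4, -180.6, 261.1]
tcp_rot: [-0.653, 0.676, 0.211, 0.269]
wrist_force: [2.9, -5.0, -3.3]
opening: 0.266
t 41.25 tcp [ 600.4 -180.6  261.1] grasp [ 588.5 -179.5  275.5] lean 39.55 yaw -5.06 z.z -0.002 F [ 2.9 -5.  -3.3] T [-1.27  0.07 -0.59] open 0.266 q [ 0.89  0.35 -0.78  2.12  1.19  0.17  0.59]
turn units [0.02 0.   0.  ]
shift units (after turn) [-0.1    0.112  0.022] mm [-0.2  1.1 -7.5]
```

```bash
python3 -m creep '[[[0.01,0.008,-0.03,0,0,0,1],[0,0,0,0,0,0,1]]]';python3 plan.py 588.3 -178.4 268 39.65 -5
```

```text
time: 41.5
ee_pos: [600.9, -181.3, 261.1]
tcp_rot: [-0.654, 0.675, 0.211, 0.269]
wrist_force: [2.4, -2.7, 1.0]
opening: 0.261
t 41.5 tcp [ 600.9 -181.3  261.1] grasp [ 589.  -180.3  275.4] lean 39.57 yaw -5.01 z.z -0.001 F [ 2.4 -2.7  1. ] T [-0.44 -0.06 -0.24] open 0.261 q [ 0.9   0.36 -0.78  2.12  1.18  0.17  0.6 ]
turn units [0.01 0.   0.01]
shift units (after turn) [-0.109  0.103  0.037] mm [-0.8  1.9 -7.5]
```

Slightly more –y, then down in small steps.

```bash
python3 -m creep '[[[0.01,0.008,-0.018,0,0,0,1],[-0.051,0.061,0,0,0,0,1],[-0.051,0.061,0,0,0,0,1],[0,0,0,0,0,0,1]]]' 110;python3 plan.py 589 -181 260 39.65 -5
```

```text
time: 42.0
ee_pos: [601.3, -182.0, 252.6]
tcp_rot: [-0.654, 0.675, 0.211, 0.268]
wrist_force: [4.6, -1.2, -1.3]
opening: 0.26
t 42.0 tcp [ 601.3 -182.   252.6] grasp [ 589.4 -180.9  267. ] lean 39.54 yaw -4.98 z.z -0.0 F [ 4.6 -1.2 -1.3] T [-0.1  -0.52 -0.01] open 0.26 q [ 0.9   0.37 -0.78  2.13  1.31  0.17  0.48]
turn units [ 0.  0. -0.]
shift units (after turn) [-0.096  0.102 -0.002] mm [-0.4 -0.1 -7. ]
```

```bash
python3 -m creep '[[[-0.051,0.061,0,0,0,0,1],[-0.051,0.061,0,0,0,0,1],[0,0,0,0,0,0,1]]]';python3 plan.py 589 -181 252.7 39.65 -5
```

```text
time: 42.38
ee_pos: [601.2, -182.0, 244.5]
tcp_rot: [-0.654, 0.675, 0.211, 0.268]
wrist_force: [5.4, 0.1, -4.7]
opening: 0.256
t 42.38 tcp [ 601.2 -182.   244.5] grasp [ 589.3 -181.   258.9] lean 39.52 yaw -4.99 z.z -0.0 F [ 5.4  0.1 -4.7] T [-0.07 -0.35 -0.01] open 0.256 q [ 0.89  0.39 -0.78  2.13  1.44  0.17  0.35]
turn units [ 0.  0. -0.]
shift units (after turn) [-0.084  0.092 -0.001] mm [-0.3 -0.  -6.2]
```

```bash
python3 -m creep '[[[-0.038,0.046,0,0,0,0,1],[-0.038,0.046,0,0,0,0,1],[0,0,0,0,0,0,1],[0,0,0,0,0,0,1]]]';python3 plan.py 589 -181 252.7 39.65 -5
```

```text
time: 42.88
ee_pos: [600.9, -182.2, 238.6]
tcp_rot: [-0.654, 0.675, 0.21, 0.268]
wrist_force: [1.1, -0.9, -0.3]
opening: 0.257
t 42.88 tcp [ 600.9 -182.2  238.6] grasp [ 589.1 -181.2  253. ] lean 39.51 yaw -5.01 z.z -0.001 F [ 1.1 -0.9 -0.3] T [-0.13  0.37 -0.11] open 0.257 q [ 0.88  0.4  -0.77  2.14  1.53  0.17  0.26]
turn units [ 0.01  0.   -0.01]
shift units (after turn) [-0.005  0.004  0.003] mm [-0.1  0.2 -0.3]
```

```bash
python3 -m creep '[[[-0.013,0.015,0,0,0,0,1],[0,0,0,0,0,0,1],[0,0,0,0,0,0,1]]]';python3 plan.py; python3 -m creep '[[[-0.013,0.015,0,0,0,0,1],[0,0,0,0,0,0,1],[0,0,0,0,0,0,1]]]';python3 plan.py
```

```text
time: 43.25
ee_pos: [601.6, -182.2, 238.5]
tcp_rot: [-0.654, 0.675, 0.211, 0.269]
wrist_force: [-1.6, 0.3, 11.2]
opening: 0.26
t 43.25 tcp [ 601.6 -182.2  238.5] grasp [ 589.7 -181.1  252.9] lean 39.61 yaw -4.99 z.z -0.001 F [-1.6  0.3 11.2] T [-0.11 -0.34 -0.09] open 0.26 q [ 0.88  0.4  -0.77  2.14  1.55  0.17  0.25]
time: 43.62
ee_pos: [602.2, -182.2, 238.5]
tcp_rot: [-0.653, 0.675, 0.212, 0.269]
wrist_force: [-5.1, -0.0, 20.9]
opening: 0.257
t 43.62 tcp [ 602.2 -182.2  238.5] grasp [ 590.3 -181.2  252.9] lean 39.7 yaw -4.98 z.z -0.002 F [-5.1 -0.  20.9] T [-0.18 -0.97 -0.07] open 0.257 q [ 0.89  0.4  -0.78  2.14  1.56  0.17  0.24]
```

```bash
python3 -m creep '[[[0.013,-0.015,0,0,0,0,1],[0,0,0,0,0,0,1]]]';python3 plan.py 589.5 -181 252.7 39.65 -1
```

```text
time: 43.88
ee_pos: [601.5, -182.2, 238.6]
tcp_rot: [-0.654, 0.675, 0.211, 0.269]
wrist_force: [-1.4, -0.5, 10.7]
opening: 0.261
t 43.88 tcp [ 601.5 -182.2  238.6] grasp [ 589.6 -181.2  252.9] lean 39.61 yaw -5.0 z.z -0.001 F [-1.4 -0.5 10.7] T [-0.17 -0.31 -0.07] open 0.261 q [ 0.89  0.4  -0.78  2.14  1.55  0.17  0.25]
turn units [ 0.46 -0.53  0.01]
shift units (after turn) [-0.005  0.002  0.021] mm [-0.1  1.  -0.3]
```

```bash
python3 -m creep '[[[0,0,0.017,0.46,-0.53,0,1],[0,0,0,0,0,0,1],[0,0,0,0,0,0,1]]]';python3 plan.py 589.5 -181.2 252.7 39.65 3
```

```text
time: 44.25
ee_pos: [601.7, -181.8, 238.5]
tcp_rot: [-0.663, 0.667, 0.234, 0.246]
wrist_force: [-0.1, -1.6, 11.7]
opening: 0.257
t 44.25 tcp [ 601.7 -181.8  238.5] grasp [ 589.8 -181.6  252.9] lean 39.73 yaw -1.04 z.z 0.001 F [-0.1 -1.6 11.7] T [-0.45 -0.6  -0.04] open 0.257 q [ 1.01  0.44 -0.9   2.12  1.4   0.18  0.5 ]
turn units [ 0.44 -0.55  0.02]
shift units (after turn) [-0.007  0.001  0.026] mm [-0.3  1.3 -0.2]
```

```bash
python3 -m creep '[[[0,0,0.024,0.45,-0.55,0,1],[0,0,0,0,0,0,1],[0,0,0,0,0,0,1]]]';python3 plan.py 589.5 -181.2 252.7 39.65 7
```

```text
time: 44.62
ee_pos: [601.9, -180.2, 238.5]
tcp_rot: [0.671, -0.658, -0.258, -0.223]
wrist_force: [-0.4, -0.4, 10.3]
opening: 0.26
t 44.62 tcp [ 601.9 -180.2  238.5] grasp [ 589.9 -180.9  252.9] lean 39.71 yaw 3.06 z.z 0.001 F [-0.4 -0.4 10.3] T [-0.13 -0.7   0.06] open 0.26 q [ 1.1   0.49 -1.    2.11  1.24  0.19  0.76]
turn units [ 0.43 -0.53  0.02]
shift units (after turn) [-0.01  -0.002  0.011] mm [-0.5  0.5 -0.2]
```

```bash
python3 -m creep '[[[0,0,0.014,0.44,-0.54,0,1],[0,0,0,0,0,0,1],[0,0,0,0,0,0,1]]]';python3 plan.py 589.5 -181.2 252.7 39.65 11
```

```text
time: 45.0
ee_pos: [601.9, -179.6, 238.5]
tcp_rot: [0.679, -0.649, -0.281, -0.199]
wrist_force: [-0.2, -0.5, 12.0]
opening: 0.258
t 45.0 tcp [ 601.9 -179.6  238.5] grasp [ 590.  -181.1  252.9] lean 39.55 yaw 7.04 z.z 0.0 F [-0.2 -0.5 12. ] T [-0.16 -0.63  0.01] open 0.258 q [ 1.19  0.56 -1.11  2.09  1.13  0.24  0.97]
turn units [ 0.44 -0.53  0.02]
shift units (after turn) [-0.011 -0.003  0.016] mm [-0.7  0.7 -0.2]
```

```bash
python3 -m creep '[[[0,0,0.016,0.44,-0.54,0,1],[0,0,0,0,0,0,1],[0,0,0,0,0,0,1]]]';python3 plan.py 589.5 -181.2 252.7 39.65 15
```

```text
time: 45.38
ee_pos: [601.9, -178.9, 238.5]
tcp_rot: [0.685, -0.639, -0.303, -0.176]
wrist_force: [-1.1, -0.8, 12.1]
opening: 0.257
t 45.38 tcp [ 601.9 -178.9  238.5] grasp [ 590.1 -181.2  252.9] lean 39.26 yaw 11.02 z.z -0.0 F [-1.1 -0.8 12.1] T [-0.24 -0.68 -0.09] open 0.257 q [ 1.27  0.63 -1.22  2.07  1.07  0.3   1.13]
turn units [ 0.45 -0.53  0.02]
shift units (after turn) [-0.012 -0.004  0.019] mm [-0.8  0.8 -0.2]
```

```bash
python3 -m creep '[[[0,0,0.018,0.45,-0.54,0,1],[0,0,0,0,0,0,1],[0,0,0,0,0,0,1]]]';python3 plan.py 589.5 -181.2 252.7 39.65 11
```

```text
time: 45.75
ee_pos: [601.8, -178.4, 238.6]
tcp_rot: [0.691, -0.628, -0.325, -0.152]
wrist_force: [2.1, -3.8, 10.2]
opening: 0.257
t 45.75 tcp [ 601.8 -178.4  238.6] grasp [ 590.3 -181.5  252.9] lean 38.81 yaw 15.01 z.z -0.0 F [ 2.1 -3.8 10.2] T [-0.74 -1.03 -0.52] open 0.257 q [ 1.33  0.71 -1.31  2.04  1.03  0.37  1.28]
turn units [-0.44  0.54  0.02]
shift units (after turn) [-0.014 -0.005 -0.008] mm [-0.6 -0.5 -0.3]
```

```bash
python3 -m creep '[[[0,0,-0.012,-0.44,0.54,0.02,1],[0,0,-0.015,-0.44,0.54,0.02,1],[0,0,-0.015,-0.4,0.5,0.02,1],[0,0,0,0,0,0,1],[0,0,0,0,0,0,1]]]';python3 plan.py 589.5 -181.2 252.7 39.65 4
```

```text
time: 46.38
ee_pos: [602.1, -179.8, 238.4]
tcp_rot: [0.673, -0.658, -0.259, -0.218]
wrist_force: [-0.2, -0.9, 12.4]
opening: 0.257
t 46.38 tcp [ 602.1 -179.8  238.4] grasp [ 590.2 -180.5  252.9] lean 39.32 yaw 3.56 z.z 0.0 F [-0.2 -0.9 12.4] T [-0.35 -1.12 -0.22] open 0.257 q [ 1.11  0.5  -1.02  2.1   1.19  0.21  0.82]
turn units [ 0.05 -0.06 -0.05]
shift units (after turn) [-0.012 -0.007 -0.011] mm [-0.7 -0.6 -0.1]
```

```bash
python3 -m creep '[[[0,0,-0.026,-0.4,0.5,-0.03,1],[0,0,-0.015,-0.4,0.5,-0.02,1],[0,0,0,0,0,0,1],[0,0,0,0,0,0,1]]]';python3 plan.py 589.5 -181.2 252.7 39.65 -6;python3 -m creep '[[[0,0,-0.012,-0.24,0.28,0,1],[0,0,0,0,0,0,1],[0,0,0,0,0,0,1]]]';python3 plan.py 589.5 -181.2 252.7 39.65 -9
```

```text
time: 46.88
ee_pos: [602.5, -181.7, 238.5]
tcp_rot: [-0.658, 0.672, 0.218, 0.262]
wrist_force: [0.7, 1.2, 15.9]
opening: 0.263
t 46.88 tcp [ 602.5 -181.7  238.5] grasp [ 590.6 -180.9  252.9] lean 39.61 yaw -3.77 z.z 0.002 F [ 0.7  1.2 15.9] T [-0.01 -1.5  -0.06] open 0.263 q [ 0.95  0.43 -0.85  2.13  1.49  0.19  0.34]
turn units [-0.27  0.28  0.  ]
shift units (after turn) [-0.018 -0.01  -0.018] mm [-1.1 -0.8 -0.2]
time: 47.25
ee_pos: [602.5, -182.4, 238.5]
tcp_rot: [-0.653, 0.676, 0.205, 0.274]
wrist_force: [0.1, 1.9, 17.0]
opening: 0.258
t 47.25 tcp [ 602.5 -182.4  238.5] grasp [ 590.6 -181.2  252.9] lean 39.52 yaw -5.89 z.z 0.002 F [ 0.1  1.9 17. ] T [-0.02 -1.6   0.19] open 0.258 q [ 0.94  0.42 -0.85  2.14  1.55  0.22  0.25]
turn units [-0.36  0.4   0.  ]
shift units (after turn) [-0.018 -0.011 -0.018] mm [-1.2 -0.7 -0.2]
```

```bash
python3 -m creep '[[[-0.01,0,0.018,0.5,-0.58,0,1],[-0.008,0,0.018,0.5,-0.58,0,1],[0,0,0,0,0,0,1],[0,0,0,0,0,0,1]]]';python3 plan.py 589.5 -181.2 252.7 39.65 3.5
```

```text
time: 47.75
ee_pos: [602.4, -180.7, 238.5]
tcp_rot: [0.672, -0.657, -0.255, -0.226]
wrist_force: [-0.0, 0.4, 22.5]
opening: 0.259
t 47.75 tcp [ 602.4 -180.7  238.5] grasp [ 590.4 -181.3  252.8] lean 39.75 yaw 2.61 z.z 0.006 F [-0.   0.4 22.5] T [-0.01 -2.02  0.16] open 0.259 q [ 1.1   0.49 -1.    2.11  1.25  0.19  0.74]
turn units [ 0.05 -0.16  0.02]
shift units (after turn) [-0.017 -0.009  0.006] mm [-1.   0.2 -0.2]
```

Seated hard on the shoulder (22 N), no side load. Open and retreat along the tool axis.

```bash
python3 -m creep '[[[0.012,-0.012,0,0,0,0,1],[0,0,0,0,0,0,0.7],[0,0,0,0,0,0,0.5],[0,0,0,0,0,0,0.2],[0,0,0,0,0,0,0],[0,0,0,0,0,0,0],[0,0,0,0,0,0,0]]]';python3 plan.py
python3 - <<'E'
from h import *
d=cap("scene","scene18");c=cap("top","top18")
a=np.hstack([cv2.imread("pics/top18.png")[160:260,250:380],cv2.imread("pics/scene18.png")[100:200,240:370]])
cv2.imwrite("pics/v19.png",cv2.resize(np.clip(a*1.4,0,255).astype(np.uint8),None,fx=3,fy=3,interpolation=cv2.INTER_CUBIC))
E
```

```text
time: 48.62
ee_pos: [600.8, -180.7, 237.7]
tcp_rot: [0.672, -0.658, -0.253, -0.225]
wrist_force: [-0.8, 0.5, -1.0]
opening: 1.002
t 48.62 tcp [ 600.8 -180.7  237.7] grasp [ 588.9 -181.2  252.2] lean 39.52 yaw 2.5 z.z 0.005 F [-0.8  0.5 -1. ] T [-0.02  0.65  0.02] open 1.002 q [ 1.1   0.49 -1.    2.11  1.24  0.2   0.74]
```

View pics/v19.png

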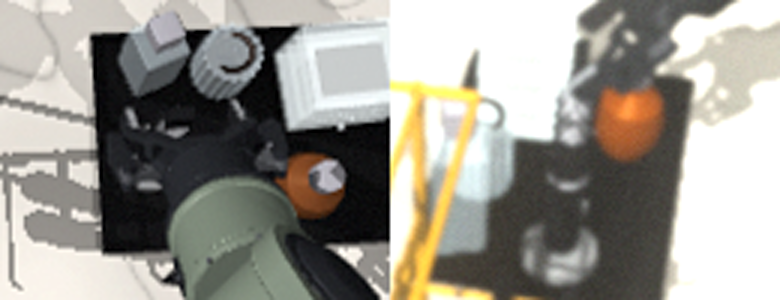

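```bash
python3 -m creep '[[[0,-0.3,0,0,0,0,0],[0,-0.4,0,0,0,0,0],[0,-0.5,0,0,0,0,0],[0,-0.5,0,0,0,0,0],[0,-0.5,0,0,0,0,0],[0.3,-0.4,0,0,0,0,0],[0,0,0,0,0,0,0],[0,0,0,0,0,0,0]]]';python3 plan.py
python3 - <<'E'
from h import *
d=cap("scene","scene19");c=cap("top","top19")
a=np.hstack([cv2.imread("pics/top19.png")[150:270,140:400],cv2.imread("pics/scene19.png")[100:220,240:370]])
cv2.imwrite("pics/v20.png",cv2.resize(np.clip(a*1.4,0,255).astype(np.uint8),None,fx=2,fy=2,interpolation=cv2.INTER_CUBIC))
a=cv2.imread("pics/scene19.png")[110:200,260:340]
cv2.imwrite("pics/v21.png",cv2.resize(np.clip(a*1.8,0,255).astype(np.uint8),None,fx=6,fy=6,interpolation=cv2.INTER_CUBIC))
for z in (125,166,217,263): print(z,proj(d,[589.3,-180.5,z]).round(1),proj(c,[589.3,-180.5,z]).round(1))
E
```

```text
time: 49.72
ee_pos: [529.2, -184.9, 342.9]
tcp_rot: [0.672, -0.659, -0.252, -0.225]
wrist_force: [0.3, -0.6, 0.5]
opening: 1.001
t 49.73 tcp [ 529.2 -184.9  342.9] grasp [ 517.3 -185.5  357.3] lean 39.39 yaw 2.45 z.z 0.004 F [ 0.3 -0.6  0.5] T [-0.02  0.7  -0.02] open 1.001 q [ 1.66  0.34 -1.49  2.11  0.37  0.36  1.59]
125 [299.1 154.9] [303.5 206.2]
166 [300.3 143.7] [305.4 203.7]
217 [302.  128.6] [308.  200.3]
263 [303.6 114. ] [310.6 196.9]
```

View pics/v20.png

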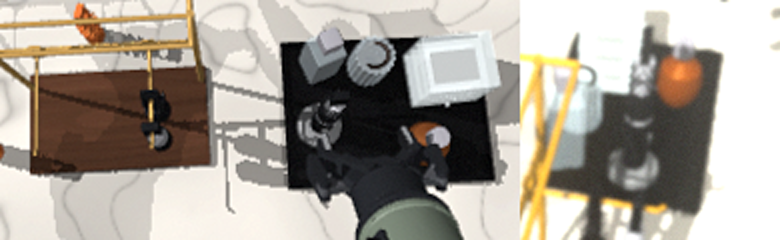

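View pics/v21.png

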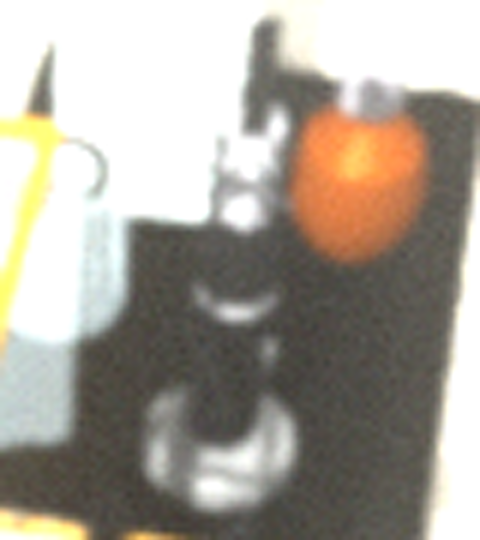

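```bash
python3 -c "
from h import *
s=ctrl.get_state();print(s['time'],s['dq'].round(3),s['wrist_force'].round(1));print(ctrl.sign_off())"
```

```text
49.825 [-0.003  0.002 -0.001 -0.002 -0.014  0.001  0.011] [-0.5  1.2 -0.9]
the job is handed in; nothing more can be done
None
```

I handed the job in at 49.8 s of the 72 s allowed. The paddle brush and then the wand now hang on the spare hook. The round brush is pushed down onto the styler handle, the gripper is open, and the arm has backed off.

**Checks that support this:**
- **Wand and paddle:** the last pictures show both hanging on the spare hook, and the items on the tray look where they were.
- **Brush fully home:** it stopped on the shoulder with about 20 N upward push. The sideways force, about 5 N while the collar was passing the button, fell to about 1 N just before it stopped. After I let go, the brush looked upright, and its tip was within about 1 pixel of where it should be.
- **Button out:** turning the collar met a clear stop at about +13° and a weak one at about −6°. That fits a button standing in the hole, and I left the collar near the middle, at about +3°.

**What went wrong or disagreed:**
- **Button not seen:** I judged that it popped out from forces and torques only. No camera view showed it.
- **Button direction:** my camera estimate was about −5°, but the stops put the middle nearer +3°.
- **Handle position:** the cameras put it 1–3 mm off in y from where the brush settled, so I corrected by the contact forces during insertion.
- **Arm limits:** two joints reached their range limits on the first approach. I backed off and turned the tool half a turn. One joint also ran close to its limit over the handle.

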